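# Put the grade sign on its sloping stand

## Task

Take the roll of labels off the flat sign on the scale and stand it flat on the bench. Slide the sign across the pan until one of its tabs sticks out over an open edge, pinch it by that tab, and lay it squarely in the middle of the sloping stand, which faces away from you, printed side up, its lower end down against the ledge and its upper tab free; keep hold until it lies flat along the slope, then let go. Do not drop the sign on the bench, and leave the bottle, the asparagus bunch and the label gun where they are.

Things in the scene. Friction and masses are not known exactly. Their poses are not given: they have to be found in the camera images.
- sign: White plastic sign, 3 mm thick, about 60 g; underside smooth, top non-slip with green stripes. Its middle is 80 mm long by 96 mm wide (wider than the gripper opens); at each end of its length is a tab 40 mm long, 40 mm wide (160 mm over all, both ends alike). Starts flat on the scale's pan under the roll. Origin: centre of its underside; x along its length, z up out of the top.
- tab_a (a point): Centre of the sign's tab at its +x end: 60 mm from the middle, 20 mm from the tab's end, half way through the thickness. Closed fingertips pressed on the sign with 5 to 10 N drag it along the pan; pressed towards its leading tab, it swings in line behind them.
- tab_b (a point): The same for the tab at the sign's -x end.
- roll: Roll of white paper labels: a ring 50 mm outside and 32 mm inside diameter, 32 mm high, about 60 g, lying flat on the middle of the sign. Origin: centre of its underside; z is its axis, up.
- scale: Packing scale, fixed. Flat pan 220 (x) by 210 (y) mm, 8 mm thick, its top 70 mm above the bench, overhanging a narrower body (85 mm either way in y). A low display housing, 42 mm high, reaches 131 mm out towards -x. Origin: on the bench under the pan's centre; z up. The bottle stands close to one y edge and the low bunch lies beside the other; which is which varies.
- stand: Dark steel sign stand, fixed, 140 by 100 mm on the bench, about 115 mm high at its top edge. Origin: on the bench, 85 mm below the face's reference point; x points from its low front (ledge) to its high back, which is towards the robot; z up. The face itself is listed apart.
- stand_face: The stand's face, 100 mm wide (y), sloped 35 deg from level, rising towards the robot. Origin: on the surface, where the sign's centre belongs; x up the slope, z out of it. Face from x = -86 to +34 mm; the ledge's stop is at x = -80 mm, 12 mm proud. A sign on the ledge has its upper tab (x 40 to 80 mm) free past the face's upper edge. Let go higher, it may slip down.
- bottle: Clear water bottle, bystander, 66 mm in diameter, 205 mm high, standing. Origin: centre of its foot.
- bunch: Bunch of asparagus, bystander, 200 mm long (x), 44 mm wide, 34 mm high, lying on the bench alongside the scale. Origin: centre of its underside.
- gun: Black label gun, bystander, lying upright on the bench: about 200 mm long (x, from 120 mm before to 95 mm past its origin), 44 mm wide, 100 mm high. Origin: on the bench, under it.
There are look-alikes about, which are no part of the job. Of the things like the stand, leave any that is blue, green or orange; of the rest the smaller one is meant.

How it is judged:
By the outcome, as a careful person would: the job done as asked, in the order asked, and still so for the second after the job is handed in, with the robot touching nothing.
It also fails if it takes over 72 s, if anything falls off the work surface, if the arm or the gripper's body presses on something with over 40 N, if the wrist force passes 120 N, or if a joint passes its speed limit or range.

## Robot

A 6-joint arm with a two-finger parallel gripper is mounted at the origin on the work surface. World frame = base frame: x ahead of the robot, y to its left, z up, the work surface at z = 0. Lengths are in m, angles in rad, forces in N, time in s.
With the tool pointing down it reaches from about 0.375 to 0.9 m from the base axis. Payload 3.1 kg.
Tool frame: the origin (TCP) lies between the finger pads; the fingertips stand 17 mm ahead of it and the grasp point (between the pads) lies 2 mm behind it (tip_reach is the distance from the TCP to the fingertips, in m); z points along the fingers, y is the line along which they close (so a half turn about z gives the same grasp; the last joint's range is limited). The gripper opens to 87 mm and grips with 3 to 60 N. Pads are 19 mm wide; open, the fingers measure 117 mm over their backs; the gripper's body (75 mm by 190 mm) begins 51 mm behind the grasp point.
Start: joints at [1.02, 0.527, 1.433, -0, 1.181, -0.178], TCP at [0.227, 0.582, 0.216] pointing down, gripper open.
Joint ranges: [-3.08, 3.08], [-0.75, 2.2], [0.22, 2.44], [-1.43, 4.57], [0, 2.65], [-2.85, 2.85]. Speed limits (rad/s): [2.79, 2.79, 3.14, 3.14, 3.14, 3.14].

## Interface

Orientations are given as a unit quaternion [w, x, y, z].
In Python, from cell import * gives the robot as it stands. The module is installed in compiled form; this text tells all that it offers.
- The arm moves only by the tool jog_arm, never from a script. Its argument "moves" is a list of rows, each a list of 2 entries, a list of its own where there are three numbers: the shift along the tool's x, y, z in m, then the turn about the tool's z in degrees. In form: [[[dx, dy, dz], twist], ...]. A call has 1 to 8 rows; each row is the pose to reach, as a shift and turn from the pose commanded when the call began, along the tool's axes at that moment; what a row does not reach only later rows make up. A row lasts 1/12 s, in which the tool goes at most 41.7 mm and 7.16 degrees, less where a joint would pass 70% of its speed; a pose out of reach is approached as far as the arm can. A call with a gripper value outside its range is refused whole. "claw" is the closure in counts, from 0 (fully open) to 255 (shut), set as the call begins (left out, the last holds). The fingers move at their own pace and stop on an object; "grip_force" is the grip in N (left out, the last holds). Time passes only in rows, so rows that repeat a pose let the fingers close. It gives the time, the measured TCP pose, the force, the opening and the grip force at its end, in the units of the state.
- get_obs(): the state, without advancing time (a new reading comes with each control period).
- read_camera(name): name is "scene" or "top" or "wrist"; returns a dict with "frame" (384x512x3 uint8, red, green, blue), "mtx" (3x3 intrinsics, pixels), "rvec" (rotation vector, rad) and "tvec" (3), from world to camera coordinates, as OpenCV has them; the wrist camera has in their place "T_tool_cam" (4x4, takes a point from camera to tool coordinates, whose origin is the TCP and whose axes are the flange's). Camera axes: x right, y down, z forward; pixel columns grow to the right and rows downward; lengths in m; the calibration is good to about 2 mm. A picture is of the moment at which its call begins: read the wrist's pose just before it. There is no depth.
- finish_job(): hands the job in; it is judged then, once.
The state is a dict: "time_s": time; "joint_positions": joint angles; "dq": joint speeds; "joint_torque": joint torques, N m; "eef_pos": TCP position; "tcp_rot": TCP orientation; "force": force on the tool from outside, world axes, zero at the start; "ft_torque": the same for the moment, N m; "opening": finger opening in m; "grip_force": force on a finger pad.
Only numpy, scipy, OpenCV 4.12 (cv2) and the standard library are available. Lean on these libraries where they do the work, as an engineer would, in place of code of your own. Each camera call takes 0.05 s, during which the arm holds its last target. There are 200 camera calls.

## Working session

There is one attempt and no reset: what is moved stays moved. The work goes in short steps, Python scripts to look and compute and a tool call to move; the robot and the scene stay as the last step left them, time stands still between calls to the robot, and variables do not carry over. Pictures are saved under pics/ and viewed, at most 10 in all, crops included, and the job is handed in when it is done.

Besides the shell and the picture viewer there is one more tool, called after ">>>" by a JSON object that holds its "op" and its "data", one argument or row to a line. jog_arm: Moves the arm, as the interface text tells. Its arguments: {"type":"object","properties":{"moves":{"type":"array","items":{"type":"array"}},"claw":{"type":"number"},"grip_force":{"type":"number"}},"required":["moves"]}

```bash
mkdir -p pics; cat > h.py <<'E'
from cell import *
import numpy as np, cv2
def save(img,name): cv2.imwrite('pics/'+name,img[:,:,::-1])
def ray(c,uv):
    R,_=cv2.Rodrigues(np.array(c['rvec'],float)); t=np.array(c['tvec'],float).ravel()
    d=R.T@np.linalg.inv(c['mtx'])@np.array([uv[0],uv[1],1.]); return -R.T@t,d
def onz(c,uv,z):
    o,d=ray(c,uv); return o+d*(z-o[2])/d[2]
def proj(c,p): return cv2.projectPoints(np.array(p,float).reshape(-1,1,3),np.array(c['rvec'],float),np.array(c['tvec'],float),np.array(c['mtx']),None)[0].reshape(-1,2)
E
python3 - <<'E'
from h import *
import pickle
o=get_obs();print(o)
a=read_camera('scene');b=read_camera('top')
pickle.dump((a,b),open('c0.pkl','wb'))
for c in(a,b):print(np.round(ray(c,(256,192)),3))
save(np.hstack([cv2.resize(a['frame'],(400,300)),cv2.resize(b['frame'],(400,300))]),'x.png')
save(a['frame'],'s.png');save(b['frame'],'t.png')
E
```

```text
{'time_s': 0.0, 'joint_positions': array([ 1.02054130e+00,  5.28463696e-01,  1.43390276e+00, -1.30124426e-05,
        1.18136548e+00, -1.78498039e-01]), 'dq': array([-0.00079721,  0.0001156 , -0.0001411 , -0.00032982, -0.00117646,
        0.00094303]), 'joint_torque': array([ 4.73064738e-04, -4.40032589e+01, -1.76597768e+01,  6.34713890e-02,
        5.81261551e-02, -1.40901511e-04]), 'eef_pos': array([0.22661582, 0.58167697, 0.21547301]), 'tcp_rot': array([-3.75563725e-04,  1.84807426e-01,  9.82774171e-01, -1.00156049e-03]), 'force': array([ 0.69306316, -0.03004177, -0.53860421]), 'ft_torque': array([-0.01868629,  0.04961567,  0.02982492]), 'grip_force': 0.0, 'opening': 0.08690668549018894}
[[ 1.433 -0.002  0.807]
 [-0.796  0.061 -0.602]]
[[ 0.375  0.048  1.32 ]
 [ 0.082  0.02  -0.996]]
```

View pics/s.png

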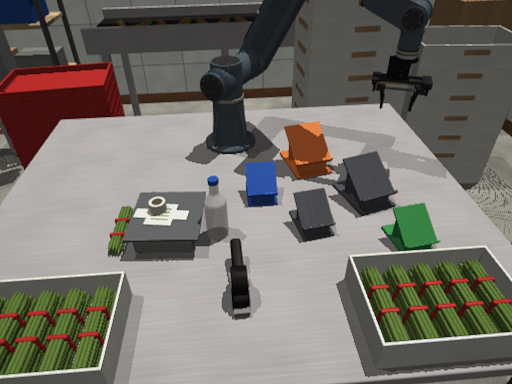

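View pics/t.png

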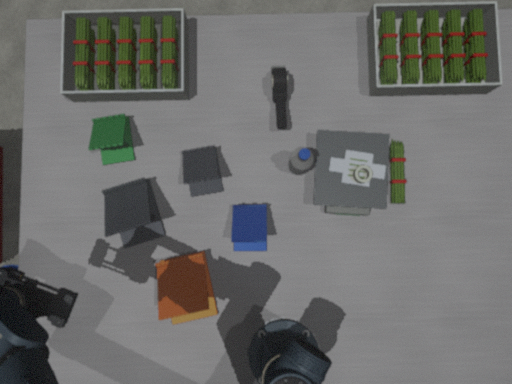

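The scene view (s.png) shows the scale at (165,220) with the roll at (157,205). The bottle is at (215,210), the bunch at (120,230) and the gun at (240,275). 

Stand-like things in the top view (t.png):
- blue (250,225), green (112,138), orange (185,287): excluded by colour
- large dark (132,210)
- small dark (203,170): this is the one meant, as the smaller of the two that aren't blue, green or orange

I'll confirm it in an enlarged crop.

```bash
python3 - <<'E'
from h import *
import pickle
a,b=pickle.load(open('c0.pkl','rb'))
f=b['frame']
save(cv2.resize(f[115:240,95:415],None,fx=2.5,fy=2.5,interpolation=cv2.INTER_CUBIC),'crop.png')
s=a['frame'];hsv=cv2.cvtColor(f,cv2.COLOR_RGB2HSV)
print(f[170,330],f[205,340],f[165,345],f[165,205],f[185,205],f[230,225],f[185,135])
pan=(hsv[...,2]<90).astype(np.uint8)
m=np.zeros_like(pan);m[120:225,312:392]=pan[120:225,312:392]
c=max(cv2.findContours(m,0,2)[0],key=cv2.contourArea);r=cv2.minAreaRect(c)
print('pan',r,[np.round(onz(b,p,.07)[:2],3) for p in cv2.boxPoints(r)])
w=(f.min(2)>135).astype(np.uint8);m=np.zeros_like(w);m[140:200,322:388]=w[140:200,322:388]
c=max(cv2.findContours(m,0,2)[0],key=cv2.contourArea);r=cv2.minAreaRect(c)
print('sign',r,[np.round(onz(b,p,.073)[:2],3) for p in cv2.boxPoints(r)])
E
```

```text
[140 143 148] [102 103 104] [157 161 165] [59 58 61] [72 76 79] [117 116 118] [60 61 64]
pan ((388.5, 172.5), (59.0, 5.0), 90.0) [array([ 0.615, -0.306]), array([ 0.614, -0.321]), array([ 0.443, -0.313]), array([ 0.443, -0.299])]
sign ((357.0567932128906, 167.64053344726562), (55.52267837524414, 32.440216064453125), 8.972626686096191) [array([ 0.511, -0.132]), array([ 0.604, -0.149]), array([ 0.576, -0.307]), array([ 0.483, -0.288])]
```

View pics/crop.png

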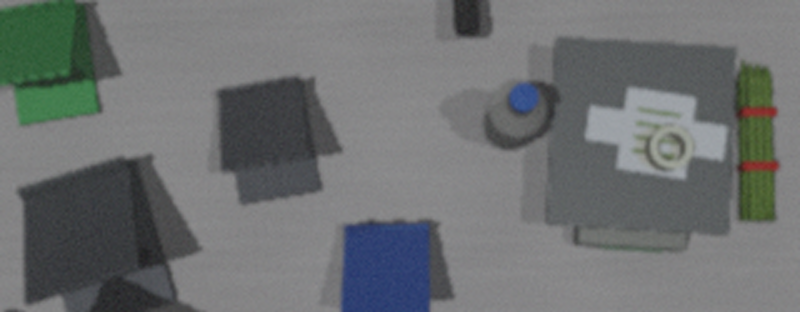

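The crop shows the small dark stand at crop (270,125), full-frame (203,165). It is smaller than the large dark one at (90,235), so it is the one meant. The sign lies nearly along y with the roll at crop (669,147). The bottle is on the +y side and the bunch on the -y side. Next I'll zoom in on the stand and scale from the scene view and get corner positions.

```bash
python3 - <<'E'
from h import *
import pickle
a,b=pickle.load(open('c0.pkl','rb'))
A=cv2.resize(a['frame'][175:250,275:350],(400,400),interpolation=cv2.INTER_CUBIC)
B=cv2.resize(b['frame'][135:205,170:240],(400,400),interpolation=cv2.INTER_CUBIC)
g=lambda i:np.clip(i.astype(float)*1.7,0,255).astype(np.uint8)
save(np.hstack([g(A),g(B)]),'stand.png')
f=lambda x,y:(95+x/2.5,115+y/2.5)
for n,p,z in [('pan',(555,37),.07),('pan',(737,46),.07),('pan',(728,233),.07),('pan',(548,222),.07),('rolltop',(669,147),.105),('bottlecap',(524,97),.205),('gun',(467,35),.03),('bunch',(756,65),.03),('bunch',(758,220),.03),
 ('tabL',(588,123),.073),('tabR',(726,142),.073)]: print(n,np.round(onz(b,f(*p),z),3))
E
```

```text
pan [ 0.657 -0.107  0.07 ]
pan [ 0.643 -0.318  0.07 ]
pan [ 0.425 -0.299  0.07 ]
pan [ 0.441 -0.093  0.07 ]
rolltop [ 0.522 -0.227  0.105]
bottlecap [ 0.564 -0.057  0.205]
gun [ 0.671 -0.006  0.03 ]
bunch [ 0.628 -0.352  0.03 ]
bunch [ 0.442 -0.346  0.03 ]
tabL [ 0.555 -0.142  0.073]
tabR [ 0.53  -0.3    0.073]
```

View pics/stand.png

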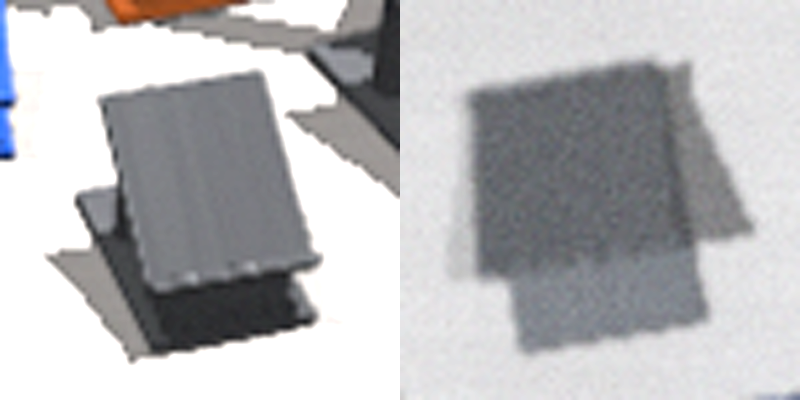

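Left (scene view): the face's ledge corners are at (155,288) and (320,262), and its top corners at (100,98) and (262,72). Right (top view): the matching ledge corners are at (658,60) and (470,92), and the top ones at (692,245) and (480,272). I'll triangulate these and plan the first move.

```bash
cat >> h.py <<'E'
from scipy.spatial.transform import Rotation as Ro
def tri(c1,u1,c2,u2):
    o1,d1=ray(c1,u1);o2,d2=ray(c2,u2)
    s=np.linalg.lstsq(np.c_[d1,-d2],o2-o1,rcond=None)[0]
    p,q=o1+s[0]*d1,o2+s[1]*d2
    return (p+q)/2,np.linalg.norm(p-q)
def yaw(o):
    q=o['tcp_rot'];y=Ro.from_quat([q[1],q[2],q[3],q[0]]).as_matrix()[:,1];return np.degrees(np.arctan2(y[1],y[0]))
def loc(yw):
    r=np.radians(yw);return np.array([[-np.sin(r),np.cos(r),0],[np.cos(r),np.sin(r),0],[0,0,-1]])  # rows: tool x,y,z
def plan(*wps):
    o=get_obs();p=np.array(o['eef_pos']);y=yaw(o)
    print('at',np.round(p,4),'yaw',round(y,2),'t',round(o['time_s'],2),'F',np.round(o['force'],1),'open',round(o['opening'],4))
    for x,yy,z,w in wps: 
        print(np.round(loc(y)@(np.array([x,yy,z])-p),4),'twist',round(y-w,2)); p=np.array([x,yy,z]);y=w
E
python3 - <<'E'
from h import *
import pickle
a,b=pickle.load(open('c0.pkl','rb'))
S=lambda x,y:(275+x*75/400,175+y*75/400)
T=lambda x,y:(170+(x-400)*70/400,135+y*70/400)
P={}
for n,s,t in [('hi-y',(100,98),(692,245)),('hi+y',(262,72),(480,272)),('lo-y',(155,288),(658,60)),('lo+y',(320,262),(470,92))]:
    P[n],e=tri(a,S(*s),b,T(*t));print(n,np.round(P[n],4),round(e,4))
# ray/plane at known heights from top view only
zh=.085+.034*np.sin(.611);zl=.085-.086*np.sin(.611)+.012*.8
for n,t,z in [('hi-y',(692,245),zh),('hi+y',(480,272),zh),('lo-y',(658,60),zl),('lo+y',(470,92),zl)]: print(n,np.round(onz(b,T(*t),z),4))
for t in [(525,352),(705,320),(512,290)]: print('base',np.round(onz(b,T(*t),.004),4))
plan((.227,.582,.30,68.7),(.522,-.227,.30,0),(.522,-.227,.097,0))
E
```

```text
hi-y [0.5182 0.1772 0.1012] 0.0124
hi+y [0.5058 0.2777 0.1033] 0.0037
lo-y [0.6211 0.1963 0.0478] 0.0058
lo+y [0.6064 0.2933 0.0452] 0.0027
hi-y [0.517  0.1707 0.1045]
hi+y [0.5054 0.2756 0.1045]
lo-y [0.6212 0.1936 0.0453]
lo+y [0.6061 0.2919 0.0453]
base [0.4729 0.2704 0.004 ]
base [0.4884 0.1742 0.004 ]
base [0.5062 0.2773 0.004 ]
at [0.2267 0.5817 0.2156] yaw 68.7 t 0.1 F [ 0.7  0.6 -0.6] open 0.0873
[-0.0002  0.0004 -0.0844] twist -0.0
[-0.5687 -0.6466  0.    ] twist 68.7
[0.    0.    0.203] twist 0
```

>>> {"op": "jog_arm", "data": {
  "moves": [
    [[0, 0, -0.04], 0],
    [[0, 0, -0.08], 0],
    [[-0.026, -0.03, -0.085], 0],
    [[-0.052, -0.06, -0.085], 0],
    [[-0.079, -0.09, -0.085], 0],
    [[-0.105, -0.12, -0.085], 0],
    [[-0.132, -0.15, -0.085], 0],
    [[-0.158, -0.18, -0.085], 0]
  ],
  "claw": 0,
  "grip_force": 10
}}

```text
time_s: 0.77
eef_pos: [0.3087, 0.3552, 0.3012]
tcp_rot: [-0.0, 0.184, 0.983, -0.0]
force: [0.8, -0.3, 0.6]
opening: 0.087
grip_force: 0.0
```

>>> {"op": "jog_arm", "data": {
  "moves": [
    [[-0.205, -0.233, 0], 0],
    [[-0.205, -0.233, 0], 0],
    [[-0.205, -0.233, 0], 0],
    [[-0.205, -0.233, 0], 0],
    [[-0.205, -0.233, 0], 0],
    [[-0.205, -0.233, 0], 0],
    [[-0.205, -0.233, 0], 0],
    [[-0.205, -0.233, 0], 0]
  ]
}}

```text
time_s: 1.43
eef_pos: [0.4167, 0.0615, 0.3015]
tcp_rot: [0.001, 0.187, 0.982, -0.001]
force: [0.5, 0.3, 0.6]
opening: 0.0868
grip_force: 0.0
```

>>> {"op": "jog_arm", "data": {
  "moves": [
    [[-0.206, -0.234, 0], 57],
    [[-0.206, -0.234, 0], 57],
    [[-0.206, -0.234, 0], 57],
    [[-0.206, -0.234, 0], 57],
    [[-0.206, -0.234, 0], 57],
    [[-0.206, -0.234, 0], 57],
    [[-0.206, -0.234, 0], 57],
    [[-0.206, -0.234, 0], 57]
  ]
}}

```text
time_s: 2.1
eef_pos: [0.5233, -0.2323, 0.3008]
tcp_rot: [0.001, 0.635, 0.773, -0.001]
force: [0.6, -0.1, -0.2]
opening: 0.0873
grip_force: 0.0
```

>>> {"op": "jog_arm", "data": {
  "moves": [
    [[0, 0, 0], 7],
    [[0, 0, 0], 11.7],
    [[0, 0, 0], 11.7]
  ]
}}

```text
time_s: 2.35
eef_pos: [0.5217, -0.2277, 0.3006]
tcp_rot: [-0.001, 0.708, 0.706, -0.0]
force: [0.1, -0.6, -0.8]
opening: 0.087
grip_force: 0.0
```

Now a look from above with the wrist camera.

```bash
cat >> h.py <<'E'
def wrist():
    o=get_obs();c=read_camera('wrist');q=o['tcp_rot']
    M=np.eye(4);M[:3,:3]=Ro.from_quat([q[1],q[2],q[3],q[0]]).as_matrix();M[:3,3]=o['eef_pos']
    W=np.linalg.inv(M@np.array(c['T_tool_cam']));c['rvec']=cv2.Rodrigues(W[:3,:3])[0];c['tvec']=W[:3,3]
    return c
E
python3 - <<'E'
from h import *
import pickle
c=wrist();pickle.dump(c,open('w1.pkl','wb'));save(c['frame'],'w1.png')
print(np.round(ray(c,(256,192)),3))
E
```

```text
[[ 0.522 -0.147  0.468]
 [ 0.014 -0.28  -0.96 ]]
```

View pics/w1.png

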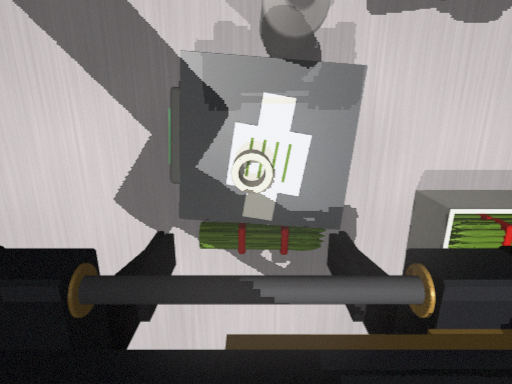

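The wrist view shows the roll at (253,172) with its hole at (252,173). The tabs' ends are at (279,95) and (259,219), and the pan's lower (-y) edge runs from (181,220) to (338,230).

```bash
python3 - <<'E'
from h import *
import pickle
c=pickle.load(open('w1.pkl','rb'))
for n,p,z in [('roll',(253,171),.105),('rollfoot',(253,180),.073),('tab+y',(279,95),.073),('tab-y',(259,219),.073),('pan',(181,220),.07),('pan',(338,230),.07),('pan',(182,52),.07),('pan',(365,68),.07),('bunch',(200,235),.017),('bunch',(322,238),.017)]:print(n,np.round(onz(c,p,z),4))
plan((.522,-.227,.097,0))
E
```

```text
roll [ 0.5241 -0.2271  0.105 ]
rollfoot [ 0.5242 -0.246   0.073 ]
tab+y [ 0.5554 -0.1413  0.073 ]
tab-y [ 0.5323 -0.3     0.073 ]
pan [ 0.4265 -0.3025  0.07  ]
pan [ 0.6407 -0.3175  0.07  ]
pan [ 0.4417 -0.0935  0.07  ]
pan [ 0.6561 -0.1112  0.07  ]
bunch [ 0.4417 -0.3483  0.017 ]
bunch [ 0.6324 -0.3537  0.017 ]
at [ 0.5217 -0.2273  0.3008] yaw 0.08 t 2.4 F [-0.1  0.8 -0.2] open 0.0871
[0.0003 0.0003 0.2038] twist 0.08
```

>>> {"op": "jog_arm", "data": {
  "moves": [
    [[0, 0.001, 0.04], 0],
    [[0, 0.001, 0.08], 0],
    [[0, 0.001, 0.12], 0],
    [[0, 0.001, 0.16], 0],
    [[0, 0.001, 0.19], 0],
    [[0, 0.001, 0.204], 0],
    [[0, 0.001, 0.204], 0]
  ]
}}

```text
time_s: 2.98
eef_pos: [0.5204, -0.225, 0.0937]
tcp_rot: [-0.004, 0.706, 0.708, -0.001]
force: [-0.9, 0.2, 0.6]
opening: 0.0869
grip_force: 0.0
```

>>> {"op": "jog_arm", "data": {
  "moves": [
    [[0, 0, 0], 0],
    [[0, 0, 0], 0],
    [[0, 0, 0], 0],
    [[0, 0, 0], 0],
    [[0, 0, 0], 0],
    [[0, 0, 0], 0]
  ],
  "claw": 255,
  "grip_force": 12
}}

```text
time_s: 3.48
eef_pos: [0.5235, -0.2275, 0.0984]
tcp_rot: [0.001, 0.707, 0.707, 0.0]
force: [0.1, 0.5, -0.2]
opening: 0.0549
grip_force: 0.0
```

>>> {"op": "jog_arm", "data": {
  "moves": [
    [[0, 0, 0], 0],
    [[0, 0, 0], 0],
    [[0, 0, 0], 0],
    [[0, 0, 0], 0]
  ]
}}

```text
time_s: 3.82
eef_pos: [0.5236, -0.228, 0.0989]
tcp_rot: [0.001, 0.707, 0.707, -0.0]
force: [0.0, 0.2, 0.1]
opening: 0.0284
grip_force: 0.1
```

>>> {"op": "jog_arm", "data": {
  "moves": [
    [[0, 0, -0.02], 0],
    [[0, 0, -0.05], 0],
    [[0, 0, -0.08], 0],
    [[0, 0, -0.08], 0]
  ]
}}

```text
time_s: 4.15
eef_pos: [0.5265, -0.2294, 0.1831]
tcp_rot: [0.006, 0.707, 0.707, 0.001]
force: [0.6, -0.4, -0.1]
opening: 0.0037
grip_force: 0.0
```

```bash
python3 - <<'E'
from h import *
import pickle
c=wrist();t=read_camera('top');s=read_camera('scene');pickle.dump((c,t,s),open('w2.pkl','wb'))
save(np.hstack([cv2.resize(c['frame'],(400,300)),cv2.resize(t['frame'][120:240,300:460],(400,300))]),'w2.png')
plan()
E
```

```text
at [ 0.5228 -0.227   0.1774] yaw -0.0 t 4.3 F [-1.1  0.6 -0.4] open 0.0013
```

View pics/w2.png

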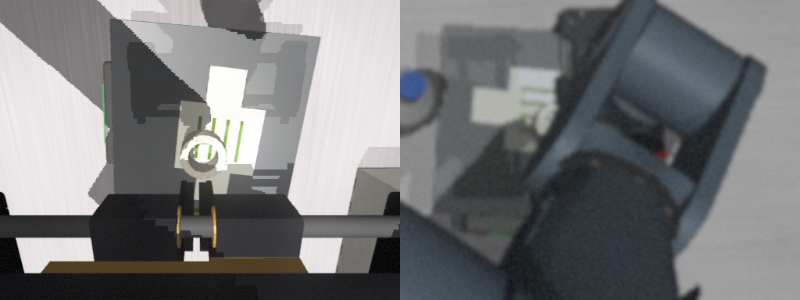

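The left panel is the wrist view: the shut fingers at (197,190) are empty and the roll at (203,150) still lies on the sign. It lies nearer +y than the fingers.

```bash
python3 - <<'E'
from h import *
import pickle
c,t,s=pickle.load(open('w2.pkl','rb'))
f=lambda x,y:(x*1.28,y*1.28)
for z in(.073,.105):print(z,np.round(onz(c,f(203,150),z),4))
print('tips should be at',proj(c,[[.5228,-.227,.16]])/1.28, 'tab+y',onz(c,f(229,66),.073))
# roll hole in the scene + wrist images
w=c['frame'];g=cv2.GaussianBlur(cv2.cvtColor(w,cv2.COLOR_RGB2GRAY),(5,5),1)
print(cv2.HoughCircles(g[140:240,210:310],cv2.HOUGH_GRADIENT,1,10,param1=80,param2=12,minRadius=10,maxRadius=40))
save(cv2.resize(np.hstack([w[120:250,190:340],s['frame'][180:245,110:185].repeat(2,0).repeat(2,1)]),None,fx=2.5,fy=2.5),'w3.png')
E
```

```text
0.073 [ 0.5359 -0.2305  0.073 ]
0.105 [ 0.5347 -0.2209  0.105 ]
tips should be at [[191.11247825 175.94723369]] tab+y [ 0.56278158 -0.13706419  0.073     ]
[[[56.5 58.5 37.2]
  [57.5 38.5 31.5]
  [45.5 67.5 25.7]
  [49.5 48.5 19.4]
  [37.5 58.5 23.6]
  [70.5 55.5 22.4]
  [42.5 18.5 24.5]
  [37.5 48.5 19.3]
  [79.5 24.5 19.1]
  [66.5 23.5 12.2]
  [ 8.5 33.5 24.3]
  [52.5 21.5 11.8]
  [33.5 12.5 15. ]
  [38.5 38.5 10.5]
  [88.5 18.5 26.1]
  [62.5 13.5 14.4]]]
```

View pics/w3.png

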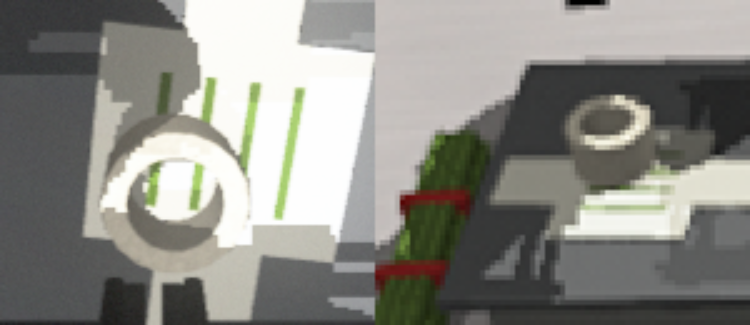

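The roll is at wrist crop (176,192), and at about (157,206) in the scene view. I'll triangulate it against the earlier views, before and after.

```bash
python3 - <<'E'
from h import *
import pickle
a,b=pickle.load(open('c0.pkl','rb'));w1=pickle.load(open('w1.pkl','rb'));c,t,s=pickle.load(open('w2.pkl','rb'))
c2=wrist();pickle.dump(c2,open('w4.pkl','wb'))
print('before scene/w1',tri(a,(157,202.5),w1,(253,171)),'scene/top',tri(a,(157,202.5),b,(362.6,173.8)))
print('scene on .105 before',onz(a,(157,202.5),.105))
print('after scene crop',onz(s,(110+(612-375)/5,180+120/5),.105))
d=cv2.absdiff(cv2.cvtColor(a['frame'],7),cv2.cvtColor(s['frame'],7))[180:245,110:185];print('diff',(d>25).sum())
# image shift between w2 wrist frame and static one
g=lambda q:np.float32(cv2.cvtColor(q['frame'],7)[20:220])
print('shift',cv2.phaseCorrelate(g(c),g(c2)))
plan()
def q(p):return(190+p[0]/2.5,120+p[1]/2.5)
sh=cv2.phaseCorrelate(g(c),g(c2))[0]
for n,p,z in[('rolltop',(176,190),.105),('holetop',(176,202),.105),('bottomhole',(176,187),.073)]:
    u=np.array(q(p))+sh;print(n,onz(c2,u,z))
print('proj tips static',proj(c2,[[.5228,-.227,.16]]))
# project predicted roll outlines
for z in(.073,.105):print(z,np.round(proj(c2,[[.523+.025*np.cos(k),-.227+.025*np.sin(k),z] for k in np.arange(4)*np.pi/2])))
E
```

```text
before scene/w1 (array([ 0.52406212, -0.22700171,  0.1035181 ]), np.float64(0.0007935100573670959)) scene/top (array([ 0.52187108, -0.2275463 ,  0.10183007]), np.float64(0.0008025684630705096))
scene on .105 before [ 0.52605616 -0.22611484  0.105     ]
after scene crop [ 0.53336829 -0.22408     0.105     ]
diff 2133
shift ((5.94951226731888, 4.549652982711734), 0.7161464415490627)
at [ 0.5223 -0.2267  0.1766] yaw -0.0 t 4.35 F [ 0.6 -0.1 -0.7] open 0.0005
rolltop [ 0.5353756  -0.22346703  0.105     ]
holetop [ 0.53543631 -0.22753365  0.105     ]
bottomhole [ 0.53699547 -0.2326393   0.073     ]
proj tips static [[250.56948293 232.22952989]]
0.073 [[279. 193.]
 [251. 166.]
 [223. 193.]
 [251. 219.]]
0.105 [[282. 205.]
 [251. 174.]
 [220. 205.]
 [251. 233.]]
```

```bash
python3 - <<'E'
from h import *
import pickle
w1=pickle.load(open('w1.pkl','rb'));c=pickle.load(open('w4.pkl','rb'))
for tip in (.017,.007,-.003,-.013):
  print(tip,'w1 open',np.round(proj(w1,[[.522-.0435,-.2178,.3008-tip],[.522+.0435,-.2178,.3008-tip]])).tolist(),'closed',np.round(proj(c,[[.5223,-.2172,.1766-tip],[.5223,-.2362,.1766-tip]])).tolist())
g=cv2.cvtColor(c['frame'],7)
print(c['T_tool_cam'])
for col in (245,250,268,273):print(col,g[215:262:2,col])
E
```

```text
0.017 w1 open [[182.0, 218.0], [320.0, 218.0]] closed [[250.0, 218.0], [250.0, 245.0]]
0.007 w1 open [[178.0, 224.0], [324.0, 224.0]] closed [[250.0, 224.0], [250.0, 252.0]]
-0.003 w1 open [[174.0, 231.0], [328.0, 231.0]] closed [[250.0, 230.0], [250.0, 260.0]]
-0.013 w1 open [[170.0, 238.0], [332.0, 238.0]] closed [[250.0, 238.0], [250.0, 269.0]]
[[ 6.25073755e-04 -9.55714575e-01 -2.94294514e-01  8.09996552e-02]
 [ 9.99999796e-01  6.36578684e-04  5.66986467e-05  2.91117392e-04]
 [ 1.33153892e-04 -2.94294490e-01  9.55714777e-01 -1.67808809e-01]
 [ 0.00000000e+00  0.00000000e+00  0.00000000e+00  1.00000000e+00]]
245 [168 167 172 174 165 163 145  85  89  59  48  44  43  41  38  39  39  30
  36  36  35  36  36  33]
250 [ 98  99 127 170 165 169 170 160 137  77  61  60  62  61  60  59  56  58
  57  57  56  53  52  51]
268 [110 108 109 108 111 114 172 170 154 128 104  81  60  49  46  47  46  48
  48  48  42  37  36  41]
273 [111 110 112 112 112 170 170 174 167 169 187 186 185 182 188 186 178  58
  49  49  50  48  45  43]
```

The wrist images suggest the fingertips end higher than assumed, and the roll was nudged about 10 mm in +x. I'll open, move over it and go down in small guarded steps, watching the force.

>>> {"op": "jog_arm", "data": {
  "moves": [
    [[0.002, 0.01, 0], 0],
    [[0.002, 0.01, 0], 0],
    [[0.002, 0.01, 0], 0],
    [[0.002, 0.01, 0], 0],
    [[0.002, 0.01, 0], 0],
    [[0.002, 0.01, 0], 0],
    [[0.002, 0.01, 0], 0],
    [[0.002, 0.01, 0], 0]
  ],
  "claw": 0
}}

```text
time_s: 5.02
eef_pos: [0.533, -0.2252, 0.1774]
tcp_rot: [-0.0, 0.707, 0.707, -0.0]
force: [0.7, 0.4, -0.5]
opening: 0.046
grip_force: 0.0
```

>>> {"op": "jog_arm", "data": {
  "moves": [
    [[0, 0, 0], 0],
    [[0, 0, 0], 0],
    [[0, 0, 0], 0],
    [[0, 0, 0], 0],
    [[0, 0, 0.03], 0],
    [[0, 0, 0.06], 0],
    [[0, 0, 0.074], 0],
    [[0, 0, 0.074], 0]
  ]
}}

```text
time_s: 5.68
eef_pos: [0.5307, -0.2237, 0.1001]
tcp_rot: [-0.004, 0.707, 0.707, -0.001]
force: [-0.2, 0.2, 0.2]
opening: 0.0862
grip_force: 0.0
```

>>> {"op": "jog_arm", "data": {
  "moves": [
    [[0, 0, 0.004], 0],
    [[0, 0, 0.006], 0],
    [[0, 0, 0.006], 0]
  ]
}}

```text
time_s: 5.93
eef_pos: [0.5338, -0.2256, 0.0982]
tcp_rot: [0.001, 0.707, 0.707, 0.0]
force: [-0.3, -1.0, -0.2]
opening: 0.087
grip_force: 0.0
```

>>> {"op": "jog_arm", "data": {
  "moves": [
    [[0, 0, 0.003], 0],
    [[0, 0, 0.005], 0],
    [[0, 0, 0.005], 0]
  ]
}}

```text
time_s: 6.18
eef_pos: [0.5332, -0.2253, 0.0927]
tcp_rot: [0.0, 0.707, 0.707, 0.0]
force: [-0.4, 0.7, 0.6]
opening: 0.087
grip_force: 0.0
```

>>> {"op": "jog_arm", "data": {
  "moves": [
    [[0, 0, 0.002], 0],
    [[0, 0, 0.003], 0],
    [[0, 0, 0.003], 0]
  ]
}}

```text
time_s: 6.43
eef_pos: [0.533, -0.2251, 0.0893]
tcp_rot: [-0.0, 0.707, 0.707, -0.0]
force: [0.1, -0.8, -0.2]
opening: 0.0869
grip_force: 0.0
```

>>> {"op": "jog_arm", "data": {
  "moves": [
    [[0, 0, 0.002], 0],
    [[0, 0, 0.003], 0],
    [[0, 0, 0.003], 0]
  ]
}}

```text
time_s: 6.68
eef_pos: [0.5329, -0.2251, 0.0861]
tcp_rot: [-0.0, 0.707, 0.707, -0.0]
force: [0.8, -0.1, 0.2]
opening: 0.0874
grip_force: 0.0
```

>>> {"op": "jog_arm", "data": {
  "moves": [
    [[0, 0, 0.002], 0],
    [[0, 0, 0.003], 0],
    [[0, 0, 0.003], 0]
  ]
}}

```text
time_s: 6.93
eef_pos: [0.5329, -0.2251, 0.0832]
tcp_rot: [-0.0, 0.707, 0.707, -0.0]
force: [0.7, -0.1, 0.4]
opening: 0.087
grip_force: 0.0
```

>>> {"op": "jog_arm", "data": {
  "moves": [
    [[0, 0, 0], 0],
    [[0, 0, 0], 0],
    [[0, 0, 0], 0],
    [[0, 0, 0], 0],
    [[0, 0, 0], 0],
    [[0, 0, 0], 0],
    [[0, 0, 0], 0]
  ],
  "claw": 255,
  "grip_force": 12
}}

```text
time_s: 7.52
eef_pos: [0.5332, -0.2252, 0.0835]
tcp_rot: [0.0, 0.707, 0.707, 0.0]
force: [0.9, 0.4, 0.5]
opening: 0.0494
grip_force: 11.9
```

>>> {"op": "jog_arm", "data": {
  "moves": [
    [[0, 0, 0], 0],
    [[0, 0, 0], 0]
  ]
}}

```text
time_s: 7.68
eef_pos: [0.5332, -0.2253, 0.0835]
tcp_rot: [0.0, 0.707, 0.707, 0.0]
force: [-0.0, 1.1, -0.3]
opening: 0.0493
grip_force: 11.9
```

>>> {"op": "jog_arm", "data": {
  "moves": [
    [[0, 0, -0.02], 0],
    [[0, 0, -0.05], 0],
    [[0, 0, -0.08], 0],
    [[-0.033, -0.016, -0.09], 0],
    [[-0.066, -0.032, -0.09], 0],
    [[-0.1, -0.048, -0.09], 0],
    [[-0.134, -0.064, -0.09], 0],
    [[-0.168, -0.08, -0.09], 0]
  ]
}}

```text
time_s: 8.35
eef_pos: [0.4521, -0.3944, 0.1736]
tcp_rot: [0.0, 0.707, 0.707, 0.0]
force: [0.6, 0.2, -0.1]
opening: 0.0494
grip_force: 11.9
```

>>> {"op": "jog_arm", "data": {
  "moves": [
    [[-0.035, -0.017, 0], 0],
    [[-0.067, -0.033, 0], 0],
    [[-0.067, -0.033, 0.04], 0],
    [[-0.067, -0.033, 0.08], 0],
    [[-0.067, -0.033, 0.12], 0],
    [[-0.067, -0.033, 0.145], 0],
    [[-0.067, -0.033, 0.155], 0],
    [[-0.067, -0.033, 0.155], 0]
  ]
}}

```text
time_s: 9.02
eef_pos: [0.4188, -0.4583, 0.0155]
tcp_rot: [-0.003, 0.707, 0.707, 0.001]
force: [0.1, 0.2, -0.1]
opening: 0.0497
grip_force: 11.9
```

>>> {"op": "jog_arm", "data": {
  "moves": [
    [[0, 0, 0.003], 0],
    [[0, 0, 0.005], 0],
    [[0, 0, 0.007], 0],
    [[0, 0, 0.007], 0]
  ]
}}

```text
time_s: 9.35
eef_pos: [0.4208, -0.461, 0.0129]
tcp_rot: [0.001, 0.707, 0.707, -0.0]
force: [-0.9, -0.4, -0.9]
opening: 0.0494
grip_force: 11.9
```

>>> {"op": "jog_arm", "data": {
  "moves": [
    [[0, 0, 0.0015], 0],
    [[0, 0, 0.0015], 0]
  ]
}}

```text
time_s: 9.52
eef_pos: [0.4203, -0.4605, 0.0107]
tcp_rot: [0.001, 0.707, 0.707, -0.0]
force: [-0.8, -0.6, -0.5]
opening: 0.0495
grip_force: 11.9
```

>>> {"op": "jog_arm", "data": {
  "moves": [
    [[0, 0, 0.0015], 0],
    [[0, 0, 0.0015], 0]
  ]
}}

```text
time_s: 9.68
eef_pos: [0.4204, -0.4606, 0.0102]
tcp_rot: [0.001, 0.707, 0.707, -0.0]
force: [-1.2, 1.1, 7.9]
opening: 0.0493
grip_force: 12.0
```

Contact was felt at the right height, so I'll release, rise and go back over the sign with the fingers shut.

>>> {"op": "jog_arm", "data": {
  "moves": [
    [[0, 0, 0], 0],
    [[0, 0, 0], 0],
    [[0, 0, 0], 0],
    [[0, 0, 0], 0],
    [[0, 0, 0], 0],
    [[0, 0, 0], 0]
  ],
  "claw": 0
}}

```text
time_s: 10.18
eef_pos: [0.42, -0.4601, 0.0082]
tcp_rot: [-0.0, 0.707, 0.707, 0.0]
force: [-1.1, 0.0, -0.9]
opening: 0.081
grip_force: 0.0
```

>>> {"op": "jog_arm", "data": {
  "moves": [
    [[0, 0, -0.03], 0],
    [[0, 0, -0.06], 0],
    [[0, 0, -0.1], 0],
    [[0, 0, -0.14], 0],
    [[0, 0, -0.18], 0],
    [[0.03, 0.017, -0.2], 0],
    [[0.06, 0.035, -0.2], 0],
    [[0.09, 0.05, -0.2], 0]
  ]
}}

```text
time_s: 10.85
eef_pos: [0.4715, -0.3707, 0.2109]
tcp_rot: [0.003, 0.708, 0.706, 0.0]
force: [-0.5, -0.0, -1.1]
opening: 0.0868
grip_force: 0.0
```

>>> {"op": "jog_arm", "data": {
  "moves": [
    [[0.035, 0.02, 0], 0],
    [[0.07, 0.04, 0], 0],
    [[0.105, 0.06, 0], 0],
    [[0.115, 0.068, 0], 0],
    [[0.115, 0.068, 0], 0],
    [[0.115, 0.068, 0], 0],
    [[0.115, 0.068, 0], 0],
    [[0.115, 0.068, 0], 0]
  ],
  "claw": 255
}}

```text
time_s: 11.52
eef_pos: [0.5374, -0.2567, 0.2083]
tcp_rot: [-0.0, 0.708, 0.706, -0.0]
force: [0.5, -0.1, -0.2]
opening: 0.0417
grip_force: 0.0
```

```bash
cat >> h.py <<'E'
def sign(c,z=.073,thr=150):
    f=c['frame'];hsv=cv2.cvtColor(f,cv2.COLOR_RGB2HSV)
    u=proj(c,[[.4415,-.0975,.07],[.6545,-.112,.07],[.639,-.36,.07],[.427,-.36,.07]])
    m=np.zeros(f.shape[:2],np.uint8);cv2.fillConvexPoly(m,u.astype(np.int32),255)
    return f,m
E
python3 - <<'E'
from h import *
import pickle
c=wrist();t=read_camera('top');pickle.dump((c,t),open('w5.pkl','wb'))
plan()
save(np.hstack([c['frame'][:300],t['frame'][130:255,330:455].repeat(2,0).repeat(2,1)[:300] if 0 else cv2.resize(t['frame'][120:220,340:436],(288,300))]),'w5.png')
E
```

```text
at [ 0.5374 -0.2567  0.2084] yaw -0.13 t 11.62 F [-0.   1.1 -1. ] open 0.0335
```

View pics/w5.png

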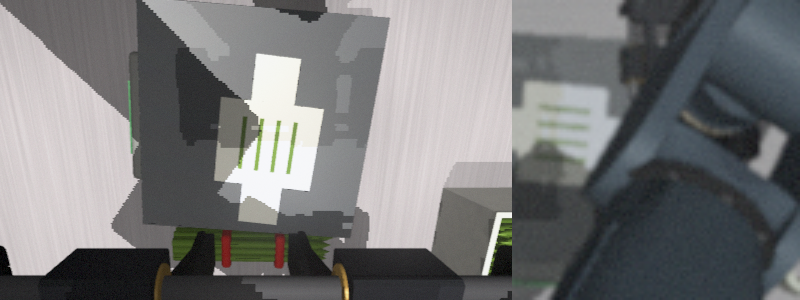

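Wrist view: the sign is clear of the roll. Its +y tab end runs (257,53)–(301,59) and its -y tab end (239,219)–(277,224). The pan's -y edge runs (143,223)–(345,238).

```bash
python3 - <<'E'
from h import *
import pickle
c,t=pickle.load(open('w5.pkl','rb'))
for n,p in [('+y',(257,53)),('+y',(301,59)),('-y',(239,219)),('-y',(277,224)),('mid',(219,97)),('mid',(324,108)),('mid',(311,191)),('mid',(215,180))]:print(n,np.round(onz(c,p,.073),4))
for p in[(143,223),(345,238)]:print('pan',np.round(onz(c,p,.07),4))
E
```

```text
+y [ 0.5431 -0.1365  0.073 ]
+y [ 0.5822 -0.1414  0.073 ]
-y [ 0.5252 -0.2935  0.073 ]
-y [ 0.5645 -0.2991  0.073 ]
mid [ 0.5083 -0.1735  0.073 ]
mid [ 0.6055 -0.1834  0.073 ]
mid [ 0.5978 -0.2636  0.073 ]
mid [ 0.5019 -0.2521  0.073 ]
pan [ 0.4246 -0.2991  0.07  ]
pan [ 0.6374 -0.3164  0.07  ]
```

>>> {"op": "jog_arm", "data": {
  "moves": [
    [[0.014, 0.0125, 0.03], 0],
    [[0.014, 0.0125, 0.06], 0],
    [[0.014, 0.0125, 0.09], 0],
    [[0.014, 0.0125, 0.107], 0],
    [[0.014, 0.0125, 0.107], 0],
    [[0.014, 0.0125, 0.107], 0]
  ]
}}

```text
time_s: 12.12
eef_pos: [0.5498, -0.2418, 0.1007]
tcp_rot: [-0.001, 0.708, 0.707, -0.0]
force: [0.7, -0.4, 0.3]
opening: 0.0013
grip_force: 0.0
```

>>> {"op": "jog_arm", "data": {
  "moves": [
    [[0, 0, 0.003], 0],
    [[0, 0, 0.005], 0],
    [[0, 0, 0.007], 0],
    [[0, 0, 0.009], 0],
    [[0, 0, 0.009], 0]
  ]
}}

```text
time_s: 12.53
eef_pos: [0.5507, -0.2413, 0.0928]
tcp_rot: [0.0, 0.707, 0.707, 0.0]
force: [0.0, 0.3, 0.3]
opening: 0.0004
grip_force: 0.0
```

>>> {"op": "jog_arm", "data": {
  "moves": [
    [[0, 0, 0.002], 0],
    [[0, 0, 0.003], 0],
    [[0, 0, 0.003], 0]
  ]
}}

```text
time_s: 12.78
eef_pos: [0.5505, -0.2411, 0.0893]
tcp_rot: [-0.0, 0.707, 0.707, -0.0]
force: [0.6, -0.4, 0.9]
opening: 0.0004
grip_force: 0.0
```

>>> {"op": "jog_arm", "data": {
  "moves": [
    [[0, 0, 0.001], 0],
    [[0, 0, 0.002], 0],
    [[0, 0, 0.002], 0]
  ]
}}

```text
time_s: 13.03
eef_pos: [0.5505, -0.2411, 0.0872]
tcp_rot: [-0.0, 0.707, 0.707, -0.0]
force: [0.4, 0.1, 0.1]
opening: 0.0005
grip_force: 0.0
```

>>> {"op": "jog_arm", "data": {
  "moves": [
    [[0, 0, 0.001], 0],
    [[0, 0, 0.002], 0]
  ]
}}

```text
time_s: 13.2
eef_pos: [0.5507, -0.2413, 0.0854]
tcp_rot: [0.0, 0.707, 0.707, 0.0]
force: [0.1, 0.2, -0.5]
opening: 0.0005
grip_force: 0.0
```

>>> {"op": "jog_arm", "data": {
  "moves": [
    [[0, 0, 0.001], 0],
    [[0, 0, 0.002], 0]
  ]
}}

```text
time_s: 13.37
eef_pos: [0.5506, -0.2412, 0.0833]
tcp_rot: [-0.0, 0.707, 0.707, -0.0]
force: [-0.2, -1.1, -1.0]
opening: 0.0006
grip_force: 0.0
```

>>> {"op": "jog_arm", "data": {
  "moves": [
    [[0, 0, 0.001], 0],
    [[0, 0, 0.002], 0]
  ]
}}

```text
time_s: 13.53
eef_pos: [0.5506, -0.2412, 0.0813]
tcp_rot: [-0.0, 0.707, 0.707, -0.0]
force: [0.1, 0.8, 0.5]
opening: 0.0006
grip_force: 0.0
```

>>> {"op": "jog_arm", "data": {
  "moves": [
    [[0, 0, 0.001], 0],
    [[0, 0, 0.002], 0]
  ]
}}

```text
time_s: 13.7
eef_pos: [0.5506, -0.2413, 0.0793]
tcp_rot: [0.0, 0.707, 0.707, -0.0]
force: [-0.2, 0.7, -0.1]
opening: 0.0008
grip_force: 0.0
```

>>> {"op": "jog_arm", "data": {
  "moves": [
    [[0, 0, 0.002], 0],
    [[0, 0, 0.003], 0]
  ]
}}

```text
time_s: 13.87
eef_pos: [0.5505, -0.2412, 0.0762]
tcp_rot: [-0.0, 0.707, 0.707, -0.0]
force: [-0.2, 0.2, -0.0]
opening: 0.0004
grip_force: 0.0
```

>>> {"op": "jog_arm", "data": {
  "moves": [
    [[0, 0, 0.001], 0],
    [[0, 0, 0.002], 0]
  ]
}}

```text
time_s: 14.03
eef_pos: [0.5506, -0.2412, 0.0743]
tcp_rot: [-0.0, 0.707, 0.707, -0.0]
force: [-0.0, -0.5, -0.6]
opening: 0.0002
grip_force: 0.0
```

>>> {"op": "jog_arm", "data": {
  "moves": [
    [[0, 0, 0.001], 0],
    [[0, 0, 0.002], 0]
  ]
}}

```text
time_s: 14.2
eef_pos: [0.5506, -0.2412, 0.0724]
tcp_rot: [0.0, 0.707, 0.707, -0.0]
force: [0.2, 0.2, 0.0]
opening: 0.0008
grip_force: 0.0
```

>>> {"op": "jog_arm", "data": {
  "moves": [
    [[0, 0, 0.001], 0],
    [[0, 0, 0.002], 0]
  ]
}}

```text
time_s: 14.37
eef_pos: [0.5506, -0.2412, 0.0704]
tcp_rot: [0.0, 0.707, 0.707, -0.0]
force: [0.1, 0.0, -0.0]
opening: 0.0004
grip_force: 0.0
```

>>> {"op": "jog_arm", "data": {
  "moves": [
    [[0, 0, 0.001], 0],
    [[0, 0, 0.0015], 0]
  ]
}}

```text
time_s: 14.53
eef_pos: [0.5505, -0.2412, 0.0688]
tcp_rot: [-0.0, 0.707, 0.707, -0.0]
force: [0.3, -0.3, -0.6]
opening: 0.0006
grip_force: 0.0
```

>>> {"op": "jog_arm", "data": {
  "moves": [
    [[0, 0, 0.001], 0],
    [[0, 0, 0.0015], 0]
  ]
}}

```text
time_s: 14.7
eef_pos: [0.5506, -0.2412, 0.0674]
tcp_rot: [-0.0, 0.707, 0.707, -0.0]
force: [-0.1, 1.0, 4.3]
opening: 0.0005
grip_force: 2.8
```

>>> {"op": "jog_arm", "data": {
  "moves": [
    [[0, 0, 0.001], 0],
    [[0, 0, 0.0015], 0]
  ]
}}

```text
time_s: 14.87
eef_pos: [0.5506, -0.2413, 0.0673]
tcp_rot: [0.0, 0.707, 0.707, -0.0]
force: [-2.2, 0.9, 12.1]
opening: 0.0007
grip_force: 5.9
```

```bash
python3 - <<'E'
from h import *
import cell
plan();print([n for n in dir(cell) if not n.startswith('_')])
try: print(tip_reach)
except Exception as e: print(e)
E
```

```text
at [ 0.5506 -0.2413  0.0673] yaw 0.0 t 14.87 F [-2.2  0.9 12.1] open 0.0007
['Unreachable', 'finish_job', 'get_obs', 'read_camera', 'tip_reach']
0.017
```

>>> {"op": "jog_arm", "data": {
  "moves": [
    [[0, 0, -0.0006], 0],
    [[-0.004, 0, -0.0006], 0],
    [[-0.008, -0.001, -0.0006], 0],
    [[-0.012, -0.001, -0.0006], 0]
  ]
}}

```text
time_s: 15.2
eef_pos: [0.5501, -0.2535, 0.0673]
tcp_rot: [0.001, 0.707, 0.707, 0.0]
force: [0.0, 1.9, 5.4]
opening: 0.0006
grip_force: 3.0
```

```bash
python3 - <<'E'
from h import *
import pickle
c=wrist();w0,_=pickle.load(open('w5.pkl','rb'));pickle.dump(c,open('w6.pkl','wb'));plan()
f=c['frame'];hsv=cv2.cvtColor(f,cv2.COLOR_RGB2HSV)
g=cv2.inRange(hsv,(35,80,60),(55,255,255))
u=proj(c,[[.44,-.12,.073],[.64,-.12,.073],[.64,-.29,.073],[.44,-.29,.073]]);m=np.zeros_like(g);cv2.fillConvexPoly(m,u.astype(np.int32),255)
for cc in cv2.findContours(g&m,0,2)[0]:
    if cv2.contourArea(cc)>20:
        r=cv2.minAreaRect(cc);b=cv2.boxPoints(r);print([np.round(onz(c,p,.073)[:2],4).tolist() for p in b])
print(np.round(proj(c,[[.55,-.241,.073]])),f.mean())
E
```

```text
at [ 0.5503 -0.2546  0.0673] yaw -0.03 t 15.25 F [-1.2  1.   7. ] open 0.0004
[[0.5721, -0.2524], [0.5773, -0.208], [0.5806, -0.2086], [0.5756, -0.2531]]
[[0.557, -0.2434], [0.5613, -0.2064], [0.5648, -0.2069], [0.5607, -0.244]]
[[0.541, -0.2426], [0.5455, -0.2045], [0.5489, -0.2049], [0.5447, -0.2431]]
[[0.5237, -0.2518], [0.5296, -0.2026], [0.5331, -0.2029], [0.5275, -0.2522]]
[[250. 228.]] 108.89928690592448
```

The stripes moved with the fingers by about 11 mm, so dragging works. I'll carry on.

>>> {"op": "jog_arm", "data": {
  "moves": [
    [[-0.005, 0, 0], 0],
    [[-0.01, -0.001, 0], 0],
    [[-0.015, -0.001, 0], 0],
    [[-0.02, -0.002, 0], 0],
    [[-0.025, -0.002, 0], 0],
    [[-0.03, -0.003, 0], 0],
    [[-0.036, -0.003, 0], 0],
    [[-0.036, -0.003, 0], 0]
  ]
}}

```text
time_s: 15.92
eef_pos: [0.5473, -0.2912, 0.0674]
tcp_rot: [0.001, 0.707, 0.707, -0.0]
force: [-0.1, -1.1, 5.2]
opening: 0.0003
grip_force: 2.6
```

>>> {"op": "jog_arm", "data": {
  "moves": [
    [[0, 0, -0.03], 0],
    [[0.03, 0, -0.07], 0],
    [[0.06, 0, -0.11], 0],
    [[0.06, 0, -0.13], 0],
    [[0.06, 0, -0.13], 0],
    [[0.06, 0, -0.13], 0],
    [[0.06, 0, -0.13], 0],
    [[0.06, 0, -0.13], 0]
  ],
  "claw": 0
}}

```text
time_s: 16.58
eef_pos: [0.5456, -0.2292, 0.1948]
tcp_rot: [-0.002, 0.707, 0.707, -0.0]
force: [0.1, -0.1, 0.5]
opening: 0.0455
grip_force: 0.0
```

```bash
python3 - <<'E'
from h import *
import pickle
c=wrist();pickle.dump(c,open('w7.pkl','wb'));plan();save(c['frame'],'w7.png')
E
```

```text
at [ 0.5455 -0.2293  0.1946] yaw -0.05 t 16.63 F [ 0.3 -0.5  0.6] open 0.0502
```

View pics/w7.png

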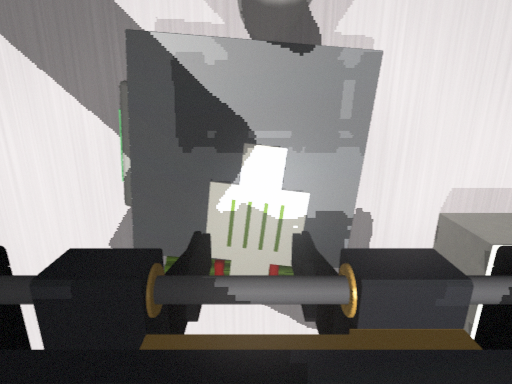

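Wrist view: the sign's tab now hangs over the -y edge under the fingers. Its +y tab end runs (246,144)–(287,150), and the middle's +y corners are (210,182) and (309,193).

```bash
python3 - <<'E'
from h import *
import pickle
c=pickle.load(open('w7.pkl','rb'))
P=[onz(c,p,.073)[:2] for p in [(246,144),(287,150),(210,182),(309,193)]]
print(np.round(P,4))
e=(P[0]+P[1])/2;m=(P[2]+P[3])/2;w=P[3]-P[2];w2=P[1]-P[0]
f=c['frame'];hsv=cv2.cvtColor(f,cv2.COLOR_RGB2HSV);g=cv2.inRange(hsv,(35,80,60),(55,255,255));g[:190]=0;g[256:]=0;g[:,:220]=0;g[:,292:]=0
L=[]
for cc in cv2.findContours(g,0,2)[0]:
    if cv2.contourArea(cc)>60:
        vx,vy,x,y=cv2.fitLine(cc,2,0,.01,.01).ravel();a,b=[onz(c,(x+k*vx,y+k*vy),.073)[:2] for k in(-20,20)];d=b-a;L.append(d/np.linalg.norm(d)*np.sign(-d[1]));
print(np.round(L,3))
d=np.mean(L,0);d/=np.linalg.norm(d)
print('dir',np.degrees(np.arctan2(d[1],d[0])),'widths dirs',np.degrees(np.arctan2(w[1],w[0])),np.degrees(np.arctan2(w2[1],w2[0])))
print('centre',e+.08*d,m+.04*d,'tab',e+.14*d,m+.1*d,'end',e+.16*d)
for p in[(132,30),(378,52)]:print('pan far corners',onz(c,p,.07))
E
```

```text
[[ 0.541  -0.187 ]
 [ 0.5787 -0.1925]
 [ 0.5066 -0.223 ]
 [ 0.6012 -0.2338]]
[[-0.11  -0.994]]
dir -96.32807110103171 widths dirs -6.523435913735736 -8.270506695289471
centre [ 0.55103913 -0.26927564] [ 0.54949668 -0.26815167] tab [ 0.54442586 -0.32891007] [ 0.5428834  -0.32778609] end [ 0.54222143 -0.34878821]
pan far corners [ 0.44574082 -0.09230247  0.07      ]
pan far corners [ 0.65385558 -0.10930615  0.07      ]
```

Tab centre is about (0.5435,-0.328), pointing at -96.5°, about 39 mm past the edge. I'll go round it with open fingers. The tips sit 5.5 mm behind the reported TCP, as felt.

>>> {"op": "jog_arm", "data": {
  "moves": [
    [[-0.03, 0, 0], 6.4],
    [[-0.06, -0.001, 0], 6.4],
    [[-0.1, -0.002, 0], 6.4],
    [[-0.1, -0.002, 0], 6.4],
    [[-0.1, -0.002, 0.03], 6.4],
    [[-0.1, -0.002, 0.06], 6.4],
    [[-0.1, -0.002, 0.08], 6.4],
    [[-0.1, -0.002, 0.08], 6.4]
  ]
}}

```text
time_s: 17.3
eef_pos: [0.5407, -0.3269, 0.1101]
tcp_rot: [-0.006, 0.746, 0.666, -0.001]
force: [-0.1, 0.3, 0.4]
opening: 0.0866
grip_force: 0.0
```

>>> {"op": "jog_arm", "data": {
  "moves": [
    [[0, 0, 0.02], 0],
    [[0, 0, 0.04], 0],
    [[0, 0, 0.055], 0],
    [[0, 0, 0.064], 0],
    [[0, 0, 0.066], 0],
    [[0, 0, 0.066], 0]
  ]
}}

```text
time_s: 17.8
eef_pos: [0.5445, -0.3293, 0.0503]
tcp_rot: [-0.0, 0.746, 0.666, -0.0]
force: [0.1, -0.6, 0.1]
opening: 0.0869
grip_force: 0.0
```

```bash
python3 - <<'E'
from h import *
plan((.5435,-.3295,.0485,-6.5))
E
```

```text
at [ 0.5445 -0.3293  0.0503] yaw -6.42 t 17.8 F [ 0.1 -0.6  0.1] open 0.0869
[-0.0003 -0.001   0.0018] twist 0.08
```

>>> {"op": "jog_arm", "data": {
  "moves": [
    [[0, -0.001, 0.002], 0],
    [[0, -0.001, 0.002], 0],
    [[0, -0.001, 0.002], 0],
    [[0, -0.001, 0.002], 0],
    [[0, -0.001, 0.002], 0],
    [[0, -0.001, 0.002], 0],
    [[0, -0.001, 0.002], 0],
    [[0, -0.001, 0.002], 0]
  ],
  "claw": 255,
  "grip_force": 8
}}

```text
time_s: 18.47
eef_pos: [0.5436, -0.3291, 0.0486]
tcp_rot: [0.0, 0.745, 0.667, 0.0]
force: [0.4, 0.9, 0.3]
opening: 0.0416
grip_force: 0.0
```

>>> {"op": "jog_arm", "data": {
  "moves": [
    [[0, 0, 0], 0],
    [[0, 0, 0], 0],
    [[0, 0, 0], 0]
  ]
}}

```text
time_s: 18.72
eef_pos: [0.5436, -0.3291, 0.0486]
tcp_rot: [-0.0, 0.745, 0.667, -0.0]
force: [1.4, 0.1, 1.4]
opening: 0.0395
grip_force: 8.0
```

The tab is pinched at 39.5 mm. Now I'll ease the grip and raise the tab on an arc about its far end, so the sign pitches to the slope's angle while its far end still rests on the pan.

>>> {"op": "jog_arm", "data": {
  "moves": [
    [[0, 0, 0], 0],
    [[0, 0, -0.004], 0],
    [[0.0003, 0, -0.008], 0],
    [[0.0005, 0, -0.012], 0],
    [[0.001, 0, -0.018], 0],
    [[0.002, 0, -0.024], 0],
    [[0.002, 0, -0.024], 0]
  ],
  "grip_force": 3.5
}}

```text
time_s: 19.3
eef_pos: [0.5447, -0.3276, 0.0743]
tcp_rot: [0.001, 0.745, 0.667, 0.0]
force: [-0.2, -0.5, 0.1]
opening: 0.0401
grip_force: 3.5
```

```bash
cat >> h.py <<'E'
def pitch(c,o):
    """sign's far-end tilt from the stripe ends/far tab: fit pitch so that measured half-size width fits"""
    pass
E
python3 - <<'E'
from h import *
import pickle
c=wrist();pickle.dump(c,open('w8.pkl','wb'));plan()
R=loc(yaw(get_obs()));p=np.array(get_obs()['eef_pos']);tab=p+np.array([0,0,.0235])
for th in(0,10):
    a=np.radians(th);f=R[0]*np.cos(a)-np.array([0,0,np.sin(a)])
    print(th,'far end corners',np.round(proj(c,[tab+.14*f+s*.02*R[1] for s in(-1,1)])).tolist(),'mid far',np.round(proj(c,[tab+.1*f+s*.048*R[1] for s in(-1,1)])).tolist())
w=(c['frame'].min(2)>150).astype(np.uint8)
for r in range(100,200,6):print(r,''.join('#' if v else '.' for v in w[r,180:340:4]))
E
```

```text
at [ 0.5445 -0.3275  0.0737] yaw -6.39 t 19.35 F [ 0.1 -0.2 -0.2] open 0.0399
0 far end corners [[198.0, -61.0], [302.0, -61.0]] mid far [[136.0, 52.0], [364.0, 52.0]]
10 far end corners [[207.0, -30.0], [293.0, -30.0]] mid far [[149.0, 61.0], [351.0, 61.0]]
100 ......................................##
106 ........................................
112 ........................................
118 ........................................
124 ........................................
130 ........................................
136 ........................................
142 ........................................
148 ........................................
154 ........................................
160 ........................................
166 ........................................
172 ........................................
178 ........................................
184 ........................................
190 ........................................
196 ........................................
```

```bash
python3 - <<'E'
from h import *
import pickle
c=pickle.load(open('w8.pkl','rb'));f=c['frame']
g=cv2.cvtColor(f,7)
for r in range(20,220,12):print(r,g[r,100:420:10])
h=cv2.cvtColor(f,cv2.COLOR_RGB2HSV);m=cv2.inRange(h,(33,60,30),(60,255,255))
for cc in cv2.findContours(m,0,2)[0]:
    if cv2.contourArea(cc)>60:print(cv2.boundingRect(cc))
E
```

```text
20 [ 53  54  49  51  55  50  53  52  53  50  54 131 131 130 254 254 254 254
 254 254 124 126 125 123 123 124 124 120 119 120 141 141]
32 [ 73  55  53  50  51  51  55  53  56  51  52 130 131 133 135 254 254 254
 254 254 126 124 126 128 124 125 126 124 123 143 142 142]
44 [ 75  78  52  51  53  53  52  52  54  52  55 133 134 135 133 135 254 254
 254 254 127 125 129 128 126 125 125 122 122 144 143 144]
56 [ 78  76  75  53  56  57  60  58  60  58  59 135 137 134 136 136 136 137
 253 254 147 145 145 146 145 141 128 138 144 147 147 143]
68 [ 77  79  76  79  76 101 131 134 134 137 135 138 137 134 138 137 137 136
 139 138 254 254 254 253 253 253 126 150 145 148 144 146]
80 [ 77  78  77  79  80  90 131 136 134 136 135 137 136 136 137 138 138 139
 139 137 138 235 254 253 253 253 149 148 145 148 148 146]
92 [ 81  74  75  78  74  80 135 135 134 134  71 136 137 116 138 139 142  75
 142 139  82 141 144 254 253 245 151 151 148 147 149 145]
104 [ 53  55  53  50  77  78 135 134 137 135  73 138 138 113 138 140 140  78
 137 139  86 139 143 141 252 237 151 150 149 150 129 129]
116 [ 55  53  55  57  55  7
[... 598 characters left out ...]
  77 136 136 136 135  67  87 149 140 127 124 127]
176 [123 124  51  55  56  56 131 135 135 135  73 137 136 129 139 138 137  76
 139 137  78 135 133 134 134  70 148 147 126 128 126 124]
188 [124 125 124  53  54  51 134 131 135 134  73 135 138 128 136 135 136  73
 136 138  73 133 135 132 135 126 147 148 127 129 126 131]
200 [126 123  56  55  55  56 132 132 134 133 136 134 134 137 136 139 136 133
 136 136 131 133 133 135 134 126 147 129 126 127 127 128]
212 [146  56  57  53  53  59 132 133 133 132 133 133 131 135 136 133 133 133
 135 135 134 132 135 132 253  78 132 111 234 134 234 233]
(115, 220, 80, 51)
(299, 209, 77, 51)
(296, 90, 9, 103)
(264, 90, 8, 103)
(231, 90, 8, 104)
(197, 90, 10, 104)
```

The sign's far edge at rows 60–68, spanning columns 155–353, matches a 10° pitch, so it is pivoting in the pads. I'll continue the arc to 40°.

>>> {"op": "jog_arm", "data": {
  "moves": [
    [[0.0013, 0, -0.006], 0],
    [[0.0027, 0, -0.012], 0],
    [[0.0045, 0, -0.018], 0],
    [[0.0063, 0, -0.0236], 0],
    [[0.0085, 0, -0.029], 0],
    [[0.011, 0, -0.035], 0],
    [[0.0138, 0, -0.04], 0],
    [[0.0167, 0, -0.0457], 0]
  ]
}}

```text
time_s: 20.02
eef_pos: [0.5457, -0.3101, 0.1188]
tcp_rot: [-0.0, 0.745, 0.667, -0.0]
force: [0.2, 0.4, -0.1]
opening: 0.0402
grip_force: 3.5
```

>>> {"op": "jog_arm", "data": {
  "moves": [
    [[0.003, 0, -0.005], 0],
    [[0.0065, 0, -0.01], 0],
    [[0.01, 0, -0.015], 0],
    [[0.0139, 0, -0.02], 0],
    [[0.0139, 0, -0.02], 0]
  ]
}}

```text
time_s: 20.43
eef_pos: [0.5478, -0.2961, 0.1394]
tcp_rot: [0.001, 0.745, 0.667, 0.0]
force: [-0.8, -0.6, -0.7]
opening: 0.0395
grip_force: 3.5
```

>>> {"op": "jog_arm", "data": {
  "moves": [
    [[0, 0, 0], 0],
    [[0, 0, 0], 0],
    [[0, 0, 0], 0]
  ],
  "grip_force": 25
}}

```text
time_s: 20.68
eef_pos: [0.5471, -0.2968, 0.138]
tcp_rot: [-0.0, 0.746, 0.666, -0.0]
force: [0.4, -0.4, -0.1]
opening: 0.0392
grip_force: 25.0
```

```bash
cat >> h.py <<'E'
def view(ths):
    c=wrist();o=get_obs();plan();R=loc(yaw(o));tab=np.array(o['eef_pos'])+np.array([0,0,.0235])
    for th in ths:
        a=np.radians(th);f=R[0]*np.cos(a)-np.array([0,0,np.sin(a)])
        q=lambda x,h:[tab+x*f+s*h*R[1] for s in(-1,1)]
        print(th,'end',np.round(proj(c,q(.14,.02))).tolist(),'mid far',np.round(proj(c,q(.1,.048))).tolist(),'near',np.round(proj(c,q(.02,.048))).tolist())
    h=cv2.cvtColor(c['frame'],cv2.COLOR_RGB2HSV);m=cv2.inRange(h,(33,60,30),(60,255,255))
    for cc in cv2.findContours(m,0,2)[0]:
        if cv2.contourArea(cc)>60:print(cv2.minAreaRect(cc))
    return c
E
python3 - <<'E'
from h import *
import pickle
c=view((0,30,40,50));pickle.dump(c,open('w9.pkl','wb'))
g=cv2.cvtColor(c['frame'],7)
for r in range(60,220,10):print(r,g[r,150:360:7])
E
```

```text
at [ 0.5471 -0.2968  0.1379] yaw -6.42 t 20.73 F [ 1.3 -0.2  0. ] open 0.0391
0 end [[198.0, -61.0], [303.0, -61.0]] mid far [[136.0, 52.0], [364.0, 53.0]] near [[154.0, 228.0], [347.0, 228.0]]
30 end [[218.0, 31.0], [283.0, 31.0]] mid far [[169.0, 90.0], [333.0, 90.0]] near [[160.0, 226.0], [341.0, 226.0]]
40 end [[222.0, 60.0], [280.0, 60.0]] mid far [[175.0, 107.0], [326.0, 107.0]] near [[161.0, 227.0], [339.0, 227.0]]
50 end [[224.0, 87.0], [277.0, 87.0]] mid far [[181.0, 125.0], [320.0, 125.0]] near [[163.0, 229.0], [338.0, 230.0]]
((176.73171997070312, 234.5853729248047), (44.04100036621094, 56.84725570678711), 38.65980911254883)
((318.71014404296875, 238.08554077148438), (33.72904968261719, 57.79114532470703), 84.50768280029297)
((291.9707946777344, 158.97384643554688), (74.38529205322266, 6.489992141723633), 86.8201675415039)
((264.6803894042969, 159.00523376464844), (74.08840942382812, 6.441757678985596), 89.06080627441406)
((237.2222900390625, 158.99485778808594), (6.406310081481934, 74.11692810058594), 1.0609116554260254)
((210.08790588378906, 158.53529357910156), (6.74786
[... 1378 characters left out ...]
113 114  72 118
 238 238 127 237 238 238 238 238 237 124 124 120]
170 [ 47  48  43 112 113 114 111 113  80  92 113 110  76 101 115 116 101 228
 237 238 130 238 239 238 238 236 237 123 124 121]
180 [ 72  45  57 108 113 113 111 112  64 105 114 114  62 104 116 131 163 218
 238 238 165 218 238 237 237 238 238 142 139 141]
190 [ 71  72  73 112 108 110 112 113  57 112 111 113  69 112 197 237 163 210
 238 238 205 183 238 238 237 238 238 143 141 140]
200 [ 73  70  84 116 110 111 114 111 113 113 114 113 115 237 237 237 238 237
 238 238 239 238 238 239 237 237 237 138 140 138]
210 [ 73  71 109 111 115 110 112 115 115 114 113 116 194 236 237 236 236 238
 238 238 237 238 238 238 237 238 237 135 136 130]
```

Pitch is about 40°: the far edge is at row ~106, columns 176–330, as predicted. The grip is now firm. I'll lift clear of the bottle, carry it across and turn.

>>> {"op": "jog_arm", "data": {
  "moves": [
    [[0, 0, -0.02], 0],
    [[0, 0, -0.045], 0],
    [[0, 0, -0.075], 0],
    [[0, 0, -0.105], 0],
    [[0, 0, -0.135], 0],
    [[0, 0, -0.165], 0],
    [[0, 0, -0.185], 0],
    [[0, 0, -0.195], 0]
  ]
}}

```text
time_s: 21.4
eef_pos: [0.5482, -0.2977, 0.3368]
tcp_rot: [0.003, 0.746, 0.666, 0.0]
force: [-0.1, -1.6, -0.8]
opening: 0.0393
grip_force: 25.0
```

>>> {"op": "jog_arm", "data": {
  "moves": [
    [[0.02, -0.005, 0], 0],
    [[0.05, -0.011, 0], 0],
    [[0.085, -0.019, 0], 0],
    [[0.12, -0.026, 0], 0],
    [[0.155, -0.034, 0], 0],
    [[0.19, -0.042, 0], 0],
    [[0.223, -0.049, 0], 0],
    [[0.256, -0.056, 0], 0]
  ]
}}

```text
time_s: 22.07
eef_pos: [0.519, -0.0344, 0.3321]
tcp_rot: [-0.001, 0.746, 0.666, -0.001]
force: [0.9, 0.5, -0.5]
opening: 0.039
grip_force: 25.0
```

>>> {"op": "jog_arm", "data": {
  "moves": [
    [[0.035, -0.008, 0], 7],
    [[0.07, -0.015, 0], 14],
    [[0.105, -0.023, 0], 21],
    [[0.14, -0.031, 0], 28],
    [[0.175, -0.038, 0], 35],
    [[0.21, -0.046, 0], 42],
    [[0.24, -0.053, 0], 49],
    [[0.256, -0.0565, 0], 56]
  ]
}}

```text
time_s: 22.73
eef_pos: [0.4909, 0.2278, 0.332]
tcp_rot: [-0.001, 0.966, 0.257, -0.001]
force: [-0.1, -0.1, 0.1]
opening: 0.0389
grip_force: 25.0
```

>>> {"op": "jog_arm", "data": {
  "moves": [
    [[0, 0, 0], 6],
    [[0, 0, 0], 12],
    [[0, 0, 0], 17],
    [[0, 0, 0], 19],
    [[0, 0, 0], 19],
    [[0, 0, 0], 19]
  ]
}}

```text
time_s: 23.23
eef_pos: [0.492, 0.2244, 0.3322]
tcp_rot: [0.0, 0.995, 0.096, -0.001]
force: [0.3, -0.1, -1.3]
opening: 0.0388
grip_force: 25.0
```

```bash
python3 - <<'E'
from h import *
import pickle
c=view((35,40,45));s=read_camera('scene');t=read_camera('top');pickle.dump((c,s,t),open('w10.pkl','wb'))
plan((.4926,.2242,.16,-81.5))
f=c['frame']
# predicted stand corners in the wrist view
ph=np.radians(8.5);F=np.array([np.cos(ph),np.sin(ph),0]);Y=np.array([-np.sin(ph),np.cos(ph),0]);O=np.array([.538,.231,.085]);u=-F*np.cos(.611)+np.array([0,0,np.sin(.611)]);n=F*np.sin(.611)+np.array([0,0,np.cos(.611)])
pts=[O+u*x+Y*y+n*h for x,h in((.034,0),(-.08,.012),(-.086,.012)) for y in(-.05,.05)]
print('wrist',np.round(proj(c,pts),0).tolist());
a,b=pickle.load(open('c0.pkl','rb'))
print('top',np.round((proj(b,pts)-[170,135])*400/70+[400,0]).tolist());print('scene',np.round((proj(a,pts)-[275,175])*400/75).tolist())
E
```

```text
at [0.4922 0.2244 0.3324] yaw -79.01 t 23.28 F [ 0.8 -0.4 -0.5] open 0.0392
35 end [[220.0, 45.0], [282.0, 45.0]] mid far [[172.0, 98.0], [329.0, 98.0]] near [[161.0, 227.0], [341.0, 227.0]]
40 end [[222.0, 60.0], [280.0, 60.0]] mid far [[175.0, 107.0], [326.0, 107.0]] near [[162.0, 228.0], [340.0, 228.0]]
45 end [[223.0, 73.0], [279.0, 74.0]] mid far [[178.0, 116.0], [323.0, 116.0]] near [[162.0, 229.0], [339.0, 229.0]]
((291.88104248046875, 158.97760009765625), (74.40080261230469, 6.459422588348389), 86.633544921875)
((264.6052551269531, 158.99815368652344), (74.11141204833984, 6.297276973724365), 88.99491119384766)
((237.24227905273438, 158.9959716796875), (6.6398138999938965, 74.1003189086914), 0.8951737284660339)
((210.13589477539062, 159.00823974609375), (6.745199203491211, 74.46941375732422), 3.468229293823242)
at [0.4924 0.2245 0.3328] yaw -79.03 t 23.38 F [ 0.2 -0.3 -0.1] open 0.0392
[0.0002 0.0003 0.1728] twist 2.47
wrist [[291.0, 153.0], [212.0, 150.0], [292.0, 72.0], [218.0, 68.0], [292.0, 68.0], [218.0, 64.0]]
top [[678.0, 244.0], [479.0, 277.0], [660.0, 67.0], [470.0, 98.0], [659.0, 59.0], [470.0, 90.0]]
scene [[90.0, 94.0], [255.0, 68.0], [141.0, 282.0], [313.0, 253.0], [144.0, 293.0], [315.0, 263.0]]
```

```bash
python3 - <<'E'
from h import *
import pickle
c,s,t=pickle.load(open('w10.pkl','rb'))
g=cv2.cvtColor(c['frame'],7)
for r in range(48,112,4):print(r,g[r,196:312:4])
E
```

```text
48 [205 199 204 233 234 234 234 234 232 233 233 231 233 232 229 229 229 229
 231 233 231 233 235 232 232 228 233 235 237]
52 [206 203 203 233 234 233 230 230 233 234 235 231 233 231 235 233 232 232
 231 230 229 229 232 233 233 234 234 234 234]
56 [205 210 211 237 234 231 233 246 246 245 246 246 246 246 246 246 246 246
 245 247 246 242 233 233 232 229 197 230 203]
60 [207 206 223 233 234 235 236 246 246 246 246 247 246 247 247 246 246 245
 246 247 246 244 231 234 235 201 131 132 132]
64 [204 205 232 232 205 181 113 246 247 247 246 246 246 246 246 246 246 246
 246 246 246 244 232 234 233 232 128 134 133]
68 [211 210 207 207 204 163  68 246 245 247 245 246 247 246 246 246 246 246
 246 246 246 239 101  98 135 132 130 130 133]
72 [210 210 211 209 208 182  70 246 246 246 246 246 247 246 246 246 246 247
 246 246 246 247  94  89 125 195 132 133 135]
76 [207 211 207 214 214 182 110 247 247 246 247 246 246 247 247 247 247 246
 247 246 246 246  95 100 133 235 195 132 130]
80 [210 207 206 208 208 170 141 247 246 247 246 247 247 247 247 246 247 246
 247 246 247 246  65  67 135 134 134 130 132]
84
[... 154 characters left out ...]
7 246 246 247 247 247 247 247 247 246 246
 247 246 247 247  66  69 134 132 129 134 131]
92 [212 211 210 210 208 100 202 246 247 247 247 247 247 246 247 247 247 247
 247 247 247 247  70  71 135 134 135 131 133]
96 [207 209 208 210 210  88 212 247 246 247 247 247 247 246 246 248 247 247
 247 246 247 246  72  74 133 137 136 137 138]
100 [208 208 214 213 213  80 216 247 247 246 247 247 247 247 247 247 247 247
 247 247 247 247  71  76 134 137 136 133 133]
104 [247 247 247 247 246 247 246 247 247 247 246 246 247 247 247 247 246 247
 248 247 247 246 247 247 246 246 246 246 246]
108 [247 247 247 246 247 246 247 247 247 247 247 247 246 247 247 247 247 246
 247 247 247 247 247 246 247 247 247 245 247]
```

The ledge's ends show at wrist columns 217 and 291, rows 63–67. Predicted were 218 and 292, rows 64–68, so the stand's pose is confirmed to about 1.5 mm. Descending.

>>> {"op": "jog_arm", "data": {
  "moves": [
    [[0, 0, 0.02], 1],
    [[0, 0, 0.05], 2.5],
    [[0, 0, 0.085], 2.5],
    [[0, 0, 0.12], 2.5],
    [[0, 0, 0.15], 2.5],
    [[0, 0, 0.17], 2.5],
    [[0, 0, 0.18], 2.5],
    [[0, 0, 0.19], 2.5]
  ]
}}

```text
time_s: 24.05
eef_pos: [0.4925, 0.2245, 0.1423]
tcp_rot: [0.0, 0.997, 0.074, -0.0]
force: [0.6, -0.1, -0.7]
opening: 0.0394
grip_force: 25.0
```

>>> {"op": "jog_arm", "data": {
  "moves": [
    [[0, 0, 0.008], 0],
    [[0, 0, 0.016], 0],
    [[0, 0, 0.02], 0],
    [[0, 0, 0.023], 0],
    [[0, 0, 0.023], 0]
  ]
}}

```text
time_s: 24.47
eef_pos: [0.4926, 0.2247, 0.1203]
tcp_rot: [-0.0, 0.997, 0.074, 0.0]
force: [0.5, -0.1, -0.4]
opening: 0.0386
grip_force: 25.0
```

```bash
python3 - <<'E'
from h import *
c=view((35,40));plan((.4926,.2249,.1095,-81.5))
E
```

```text
at [0.4928 0.2247 0.1206] yaw -81.55 t 24.52 F [-0.   0.3  0.1] open 0.039
35 end [[220.0, 46.0], [282.0, 46.0]] mid far [[172.0, 98.0], [329.0, 98.0]] near [[161.0, 227.0], [341.0, 227.0]]
40 end [[222.0, 60.0], [280.0, 60.0]] mid far [[175.0, 107.0], [326.0, 107.0]] near [[161.0, 228.0], [340.0, 228.0]]
((291.89654541015625, 159.005859375), (74.44686889648438, 6.386004447937012), 86.76029968261719)
((264.4999694824219, 159.0), (73.99998474121094, 6.999999046325684), 90.0)
((237.31971740722656, 158.99705505371094), (6.507322788238525, 74.10479736328125), 0.9391909241676331)
((210.32882690429688, 159.0197296142578), (6.967469692230225, 74.46607208251953), 3.4336304664611816)
at [0.4928 0.2247 0.1206] yaw -81.55 t 24.52 F [-0.   0.3  0.1] open 0.039
[-0.0001 -0.0002  0.0111] twist -0.05
```

Lowering in small steps to feel the far end touch down.

>>> {"op": "jog_arm", "data": {
  "moves": [
    [[0, 0, 0.003], 0],
    [[0, 0, 0.006], 0],
    [[0, 0, 0.007], 0],
    [[0, 0, 0.007], 0]
  ]
}}

```text
time_s: 24.85
eef_pos: [0.4923, 0.2246, 0.1131]
tcp_rot: [0.0, 0.997, 0.074, -0.0]
force: [0.2, 0.7, -0.2]
opening: 0.0394
grip_force: 25.0
```

>>> {"op": "jog_arm", "data": {
  "moves": [
    [[0, 0, 0.002], 0],
    [[0, 0, 0.003], 0],
    [[0, 0, 0.003], 0]
  ]
}}

```text
time_s: 25.1
eef_pos: [0.4925, 0.2246, 0.1101]
tcp_rot: [0.0, 0.997, 0.074, -0.0]
force: [-0.1, 0.7, -0.9]
opening: 0.0391
grip_force: 25.0
```

>>> {"op": "jog_arm", "data": {
  "moves": [
    [[0, 0, 0.001], 0],
    [[0, 0, 0.002], 0],
    [[0, 0, 0.002], 0]
  ]
}}

```text
time_s: 25.35
eef_pos: [0.4927, 0.2247, 0.1082]
tcp_rot: [-0.0, 0.997, 0.074, 0.0]
force: [0.6, 0.5, -0.5]
opening: 0.0389
grip_force: 25.0
```

>>> {"op": "jog_arm", "data": {
  "moves": [
    [[0, 0, 0.001], 0],
    [[0, 0, 0.002], 0]
  ]
}}

```text
time_s: 25.52
eef_pos: [0.4929, 0.2247, 0.1064]
tcp_rot: [-0.0, 0.997, 0.074, 0.001]
force: [-0.2, 0.3, 0.6]
opening: 0.0393
grip_force: 25.0
```

>>> {"op": "jog_arm", "data": {
  "moves": [
    [[0, 0, 0.001], 0],
    [[0, 0, 0.0015], 0]
  ]
}}

```text
time_s: 25.68
eef_pos: [0.4929, 0.2247, 0.1048]
tcp_rot: [-0.0, 0.997, 0.074, 0.0]
force: [0.5, -0.2, 0.7]
opening: 0.0393
grip_force: 25.0
```

```bash
python3 - <<'E'
from h import *
c=view((35,40))
E
```

```text
at [0.4929 0.2247 0.1047] yaw -81.55 t 25.73 F [1.  0.8 0.3] open 0.0392
35 end [[220.0, 46.0], [282.0, 46.0]] mid far [[172.0, 99.0], [329.0, 99.0]] near [[161.0, 227.0], [340.0, 227.0]]
40 end [[222.0, 60.0], [280.0, 60.0]] mid far [[176.0, 107.0], [326.0, 108.0]] near [[162.0, 228.0], [340.0, 228.0]]
((292.3082275390625, 157.0098419189453), (76.36119079589844, 6.504273414611816), 87.0643310546875)
((265.0, 157.0), (76.0, 6.0), 90.0)
((237.2291259765625, 157.003173828125), (6.568809986114502, 76.07599639892578), 0.795723557472229)
((209.74920654296875, 157.01385498046875), (6.711872100830078, 76.38221740722656), 3.1798300743103027)
```

>>> {"op": "jog_arm", "data": {
  "moves": [
    [[0, 0, 0.001], 0],
    [[0, 0, 0.002], 0]
  ]
}}

```text
time_s: 25.9
eef_pos: [0.4928, 0.2247, 0.1029]
tcp_rot: [-0.0, 0.997, 0.074, 0.0]
force: [-0.4, -0.7, 2.7]
opening: 0.0393
grip_force: 25.0
```

>>> {"op": "jog_arm", "data": {
  "moves": [
    [[0, 0, 0.001], 0],
    [[0, 0, 0.002], 0]
  ]
}}

```text
time_s: 26.07
eef_pos: [0.4912, 0.2244, 0.1006]
tcp_rot: [0.0, 0.997, 0.074, -0.001]
force: [-2.4, -0.9, 4.2]
opening: 0.0394
grip_force: 25.0
```

The sign has begun to pivot flatter and its end now meets the stop (push back towards -x). I'll ease the grip and move along the arc to the final pose.

>>> {"op": "jog_arm", "data": {
  "moves": [
    [[0, 0, 0], 0],
    [[-0.001, 0, 0.001], 0],
    [[-0.002, 0, 0.002], 0],
    [[-0.003, 0, 0.003], 0],
    [[-0.003, 0, 0.003], 0]
  ],
  "grip_force": 5
}}

```text
time_s: 26.48
eef_pos: [0.4902, 0.2242, 0.0981]
tcp_rot: [-0.0, 0.997, 0.074, 0.001]
force: [-0.6, -0.8, 4.0]
opening: 0.04
grip_force: 5.0
```

```bash
python3 - <<'E'
from h import *
import pickle
c=view((30,35,40));s=read_camera('scene');pickle.dump((c,s),open('w11.pkl','wb'))
g=cv2.cvtColor(c['frame'],7)
for r in range(36,112,4):print(r,g[r,164:340:6])
E
```

```text
at [0.4901 0.2242 0.0981] yaw -81.55 t 26.53 F [-0.6 -1.8  4.5] open 0.0398
30 end [[218.0, 32.0], [283.0, 32.0]] mid far [[169.0, 90.0], [333.0, 90.0]] near [[160.0, 226.0], [341.0, 226.0]]
35 end [[220.0, 46.0], [281.0, 46.0]] mid far [[172.0, 99.0], [329.0, 99.0]] near [[161.0, 227.0], [340.0, 227.0]]
40 end [[222.0, 60.0], [280.0, 60.0]] mid far [[176.0, 107.0], [326.0, 108.0]] near [[162.0, 228.0], [340.0, 228.0]]
((293.0220031738281, 154.9759063720703), (80.2376708984375, 6.9003472328186035), 87.35746002197266)
((265.00982666015625, 154.99981689453125), (80.10224914550781, 6.645781517028809), 88.87670135498047)
((236.93336486816406, 154.9989013671875), (6.8657121658325195, 80.08887481689453), 0.9548412561416626)
((208.61448669433594, 155.0236358642578), (6.917962074279785, 80.24835968017578), 2.2025980949401855)
36 [184 102  74  71  75  74  76  76  74  77  76  73  76  77  73  72  73  75
  74  73  73  74  73  77  74  73  74  97 175 217]
40 [209 155  69  73  74  71  71  73  71  70 175 175 175 173 212 214 210 210
 213 213  72  70  73  71  73  73  75 112 209 212]
44 [214 177  72  6
[... 1426 characters left out ...]
8 237 238 239 239
 239 238 122  89  92  93  91  90  89  93 116 212]
92 [183  84  79  49  48  67  83  86  88 185 238 238 238 238 240 238 239 238
 237 238 159 101  99  87  80  76  97 109 111 120]
96 [180  79 239 239 237 237 239 237 239 238 239 238 238 238 237 239 239 239
 238 238 238 237 238 238 238 238 237 237 115 119]
100 [185  71 238 239 239 238 238 239 238 238 238 238 238 238 238 239 239 238
 238 238 239 238 238 238 237 237 237 236 123 119]
104 [188  70 239 237 237 238 238 238 238 239 238 238 238 239 238 237 238 238
 239 237 237 238 238 237 237 236 238 237 118 117]
108 [182  94 216 239 239 239 238 238 239 238 238 239 239 239 238 239 239 239
 237 238 236 238 238 238 238 236 237 236 124 115]
```

```bash
cat >> h.py <<'E'
ph=np.radians(8.5);F=np.array([np.cos(ph),np.sin(ph),0]);Y=np.array([-np.sin(ph),np.cos(ph),0]);O=np.array([.538,.231,.085]);U=-F*np.cos(.611)+np.array([0,0,np.sin(.611)]);N=F*np.sin(.611)+np.array([0,0,np.cos(.611)])
def fp(x,y,h):return O+U*x+Y*y+N*h
E
python3 - <<'E'
from h import *
import pickle
c,s=pickle.load(open('w11.pkl','rb'))
for n,x,w,h in[('stop base',-.08,.05,0),('stop top',-.08,.05,.012),('stop outer top',-.086,.05,.012),('sign end if seated',-.08,.02,.003),('mid far if seated',-.04,.048,.003),('mid near',.04,.048,.003)]:
    print(n,np.round(proj(c,[fp(x,k,h) for k in(-w,w)]),1).tolist())
g=cv2.cvtColor(c['frame'],7)
print(g[20:50,200]);print(g[20:50,300]);print(g[34:50,250]);print(g[86:100,200],g[86:100,300])
print(g[70,160:180],g[70,318:340],g[70,214:228],g[70,276:290])
E
```

```text
stop base [[327.1, 48.1], [175.4, 48.2]]
stop top [[331.5, 33.6], [171.1, 33.6]]
stop outer top [[330.7, 26.0], [171.8, 26.0]]
sign end if seated [[282.0, 44.7], [220.5, 44.7]]
mid far if seated [[329.8, 97.1], [172.8, 97.2]]
mid near [[341.5, 225.4], [161.3, 225.4]]
[208 207 207 210 204  82  82  83  87  88  94 122  90  77  73  72  76  77
  76  72  71  70  71  72  71  72  78  85  84  84]
[205 207 210 202  77  78  79  82  85  86 106  87  75  72  77  74  71  74
  74  74  73  72  72  74  74  82  87  89  83  86]
[ 70  71  75  72  71  98 212 236 238 237 237 238 238 237 236 237]
[ 84  83  82  83  81  85  83 120 239 238 239 239 238 238] [ 93  94  94  94  93  91  99 181 237 237 238 239 238 238]
[216 214 215 200 180 180 183 180 179 180 155 109  83  83  79  81  84  84
  86  86] [ 88  91  88  90  89  90  92  85  99 112 111 113 113 113 113 168 210 211
 210 209 208 209] [ 84  79  85  83 103 195 237 238 237 237 238 239 239 239] [238 236 237 237 238 237 238 191  54  54  75  88  88  89]
```

The stop shows at rows 31–46 and the sign's end at row 39.5, columns 219–283. It is against the stop but about 3 mm off the face, because the tab is pressed slightly low. The sign also sits about 1.5 mm to one side. I'll raise the tab a little, shift it, and let the end settle.

>>> {"op": "jog_arm", "data": {
  "moves": [
    [[0, 0, -0.0008], 0],
    [[0, -0.001, -0.0015], 0],
    [[0, -0.0015, -0.0018], 0],
    [[0, -0.0015, -0.0018], 0]
  ],
  "grip_force": 3.5
}}

```text
time_s: 26.92
eef_pos: [0.4892, 0.2258, 0.0993]
tcp_rot: [-0.0, 0.997, 0.074, -0.0]
force: [-0.4, -0.2, -0.8]
opening: 0.0401
grip_force: 3.5
```

```bash
cat > chk.py <<'E'
from h import *
c=view((33,35,37));g=cv2.cvtColor(c['frame'],7).astype(int)
e=lambda v,o:[int(i)+o for i in np.where(abs(np.diff(v))>25)[0]]
print('end rows',[e(g[20:60,k],20) for k in(232,250,272)],'stop',[g[38:50,k].tolist() for k in(200,300)])
print('midfar',[e(g[80:104,k],80) for k in(185,200,300,315)],'row70',e(g[70,155:345],155),'row150',e(g[150,140:360],140))
E
python3 chk.py
```

```text
at [0.4892 0.2258 0.0993] yaw -81.54 t 26.97 F [ 0.9 -0.5 -0.4] open 0.0397
33 end [[219.0, 40.0], [282.0, 40.0]] mid far [[171.0, 95.0], [331.0, 95.0]] near [[161.0, 227.0], [341.0, 227.0]]
35 end [[220.0, 46.0], [282.0, 46.0]] mid far [[172.0, 99.0], [329.0, 99.0]] near [[161.0, 227.0], [341.0, 227.0]]
37 end [[221.0, 52.0], [281.0, 52.0]] mid far [[174.0, 102.0], [328.0, 102.0]] near [[161.0, 227.0], [340.0, 227.0]]
((292.9662780761719, 155.5248260498047), (79.33283996582031, 6.5742878913879395), 87.33700561523438)
((264.9999694824219, 155.5), (78.99998474121094, 5.999999046325684), 90.0)
((237.0084991455078, 155.50015258789062), (6.880366802215576, 79.09033203125), 0.9710219502449036)
((208.67971801757812, 155.50718688964844), (7.234215259552002, 79.29660034179688), 2.2906100749969482)
end rows [[22, 23, 30, 41, 42], [22, 23, 30, 41, 42], [22, 41, 42]] stop [[73, 71, 76, 73, 74, 72, 76, 79, 82, 83, 83, 82], [74, 75, 69, 73, 70, 77, 82, 86, 86, 89, 89, 89]]
midfar [[94, 95], [94], [94], [93, 94]] row70 [172, 173, 218, 219, 282, 283, 334, 335] row150 [166, 168, 169, 175, 176, 202, 203, 205, 206, 212, 213, 233, 234, 239, 240, 241, 260, 261, 289, 295, 334, 336]
```

The end is now at row 41.5, where it should be when seated (40.5). I'll nudge it down the slope so it meets the stop.

>>> {"op": "jog_arm", "data": {
  "moves": [
    [[0.0008, 0, 0.0005], 0],
    [[0.0016, 0, 0.001], 0],
    [[0.002, 0, 0.0013], 0],
    [[0.002, 0, 0.0013], 0]
  ]
}}

```text
time_s: 27.3
eef_pos: [0.4903, 0.2258, 0.0982]
tcp_rot: [0.0, 0.997, 0.074, -0.001]
force: [-2.3, -1.3, 2.1]
opening: 0.0399
grip_force: 3.5
```

```bash
python3 chk.py
```

```text
at [0.4903 0.2258 0.0982] yaw -81.55 t 27.35 F [-2.4 -0.8  2.5] open 0.04
33 end [[219.0, 40.0], [282.0, 40.0]] mid far [[171.0, 95.0], [331.0, 95.0]] near [[160.0, 227.0], [341.0, 227.0]]
35 end [[220.0, 46.0], [282.0, 46.0]] mid far [[172.0, 98.0], [329.0, 98.0]] near [[161.0, 227.0], [341.0, 227.0]]
37 end [[221.0, 51.0], [281.0, 51.0]] mid far [[174.0, 102.0], [328.0, 102.0]] near [[161.0, 227.0], [340.0, 227.0]]
((208.59315490722656, 156.4849395751953), (7.06922721862793, 79.2419662475586), 2.12109637260437)
((292.9513854980469, 155.52743530273438), (79.35088348388672, 6.741578578948975), 87.1375961303711)
((264.801025390625, 155.9565887451172), (80.00463104248047, 6.961024761199951), 88.91908264160156)
((236.87684631347656, 156.0057830810547), (6.829959869384766, 80.06744384765625), 0.8814040422439575)
end rows [[24, 31, 41, 42], [23, 24, 31, 41, 42], [23, 24, 31, 40, 41, 42]] stop [[77, 73, 71, 75, 71, 73, 72, 75, 77, 85, 85, 84], [77, 74, 71, 72, 73, 69, 72, 79, 87, 89, 85, 89]]
midfar [[94, 95], [94, 95], [94], [93, 94]] row70 [172, 173, 218, 219, 281, 282, 283, 334, 335] row150 [165, 166, 184, 185, 189, 190, 200, 201, 205, 206, 211, 212, 233, 239, 240, 260, 261, 262, 289, 334, 336]
```

It is seated: the stop pushes back along the slope. I'll release and rise.

>>> {"op": "jog_arm", "data": {
  "moves": [
    [[-0.0006, 0, -0.0005], 0],
    [[-0.0006, 0, -0.0005], 0],
    [[-0.0006, 0, -0.0005], 0]
  ]
}}

```text
time_s: 27.6
eef_pos: [0.4907, 0.2258, 0.0987]
tcp_rot: [0.0, 0.997, 0.074, -0.0]
force: [-2.1, -0.4, 0.3]
opening: 0.0403
grip_force: 3.5
```

>>> {"op": "jog_arm", "data": {
  "moves": [
    [[0, 0, 0], 0],
    [[0, 0, 0], 0],
    [[0, 0, 0], 0],
    [[0, 0, 0], 0],
    [[0, 0, 0], 0],
    [[0, 0, 0], 0],
    [[0, 0, 0], 0]
  ],
  "claw": 0
}}

```text
time_s: 28.18
eef_pos: [0.4908, 0.2259, 0.0988]
tcp_rot: [-0.0, 0.997, 0.074, 0.0]
force: [-1.0, 0.3, -0.3]
opening: 0.0786
grip_force: 0.0
```

>>> {"op": "jog_arm", "data": {
  "moves": [
    [[0, 0, -0.01], 0],
    [[0, 0, -0.03], 0],
    [[0, 0, -0.06], 0],
    [[0, 0, -0.1], 0],
    [[0, 0, -0.14], 0],
    [[-0.02, 0, -0.18], 0],
    [[-0.05, 0, -0.2], 0],
    [[-0.05, 0, -0.2], 0]
  ]
}}

```text
time_s: 28.85
eef_pos: [0.4389, 0.2188, 0.3046]
tcp_rot: [-0.001, 0.997, 0.074, 0.003]
force: [0.2, 0.2, -0.9]
opening: 0.087
grip_force: 0.0
```

```bash
python3 - <<'E'
from h import *
c=wrist();s=read_camera('scene');plan()
save(np.hstack([cv2.resize(c['frame'],(400,300)),cv2.resize(s['frame'][170:260,100:220],(400,300))]),'a.png')
S=cv2.resize(s['frame'][170:260,265:385],(400,300),interpolation=cv2.INTER_CUBIC)
L=cv2.resize(s['frame'][120:300,60:300],(400,300))
save(np.vstack([np.hstack([cv2.resize(c['frame'],(400,300)),S]),np.hstack([L,cv2.resize(s['frame'],(400,300))])]),'final.png')
E
```

```text
at [0.441  0.2187 0.3007] yaw -81.52 t 28.95 F [ 0.3 -0.1 -0.2] open 0.087
```

View pics/final.png

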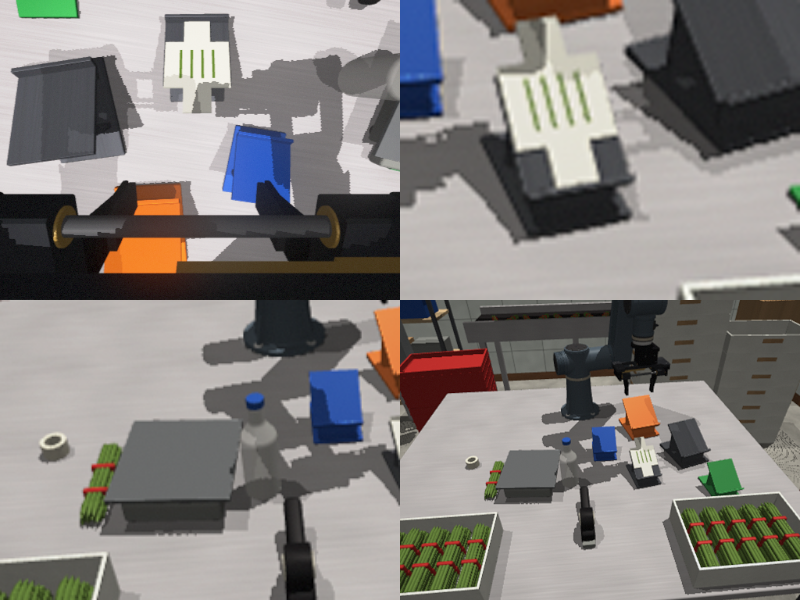

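The final picture shows the sign centred and square on the small dark stand, stripes up, at (197,55) in the wrist panel and (560,110) in the scene crop. Its lower tab is at the ledge and its upper tab is free. The roll lies flat on the bench at (54,445), the bottle, bunch and gun are untouched, and the arm is clear.

```bash
python3 -c "
from cell import *
print(finish_job())"
```

```text
the job is handed in; nothing more can be done
None
```

The job is handed in at about 29 s: the roll lies flat on the bench, and the sign lies striped side up and centred on the small dark stand, its lower end against the ledge and its upper tab free; my first grasp missed the roll and nudged it and the sign about 10 mm on the pan, with no effect on the result.

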